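# Strip the transit caps and test a belt tensioner

### The arm

A 7-joint arm with a two-finger parallel gripper is mounted at the origin on a cart in front of the work surface, level with it; the furniture and walls round the work are solid. World frame = base frame: x ahead of the robot, y to its left, z up, the work surface at z = 0. Lengths are in m, angles in degrees, forces in N, time in s.
With the tool pointing down it reaches from about 0.35 to 0.775 m from the base axis. Payload 3.1 kg.
Tool frame: the origin (TCP) lies between the finger pads; the fingertips stand 14 mm ahead of it and the grasp point (between the pads) lies 5 mm behind it; z points along the fingers, y is the line along which they close (so a half turn about z gives the same grasp; the last joint's range is limited). The gripper opens to 85 mm and grips with 20 to 120 N. Pads are 22 mm wide; open, the fingers measure 114 mm over their backs; the gripper's body (76 mm by 85 mm) begins 54 mm behind the grasp point. The pads swing forward as they close: fully open they stand 13 mm farther back than shut.
Start: joints at [-70.399, 17.813, 0.802, 86.603, -0.252, 75.585, -1.558], TCP at [0.206, 0.51, 0.245] pointing down, gripper open.
Joint ranges: [-154.91, 154.91], [-16.99, 109.72], [-72.82, 74.43], [7.12, 147.25], [-82.49, 262.49], [11.32, 116.49], [-174.64, 174.64]. Speed limits (degrees/s): [159.86, 159.86, 180, 180, 180, 180, 180].

### API

Orientations are given as [roll, pitch, yaw] about the fixed x, y, z axes, in that order (R = Rz(yaw) Ry(pitch) Rx(roll)).
In Python, from bench import telemetry, viewer, robot, spot_in gives the robot as it stands.
- The arm moves only by the tool jog_arm, never from a script. Its arguments are lists of equal length, an entry for each row: "linear": the shift along the tool's x, y, z in m, a list of three; "twist": the turn about the tool's z in degrees; "fingers": the closure, from 0 (fully open) to 1 (shut). In form: {"linear": [[tx, ty, tz], ...], "twist": [twist, ...], "fingers": [fingers, ...]}. A call has 1 to 20 rows; each row shifts and turns the commanded pose from where the row before left it, along the tool's axes as they then stand; what a row does not reach is not made up. A row lasts 1/12 s, in which the tool goes at most 41.7 mm and 7.16 degrees, less where a joint would pass 70% of its speed; a pose out of reach is approached as far as the arm can. A call is refused whole if a number of a shift passes 0.0417 or a number of a turn 7.16, either way. A call with a gripper value outside its range is refused whole. The fingers move at their own pace and stop on an object; "grip_force" is the grip in N (left out, the last holds). Time passes only in rows, so rows that do not move let the fingers close. It gives the time, the measured TCP pose, the force, the opening and the grip force at its end, in the units of the state.
- telemetry.observe(): the state, without advancing time (a new reading comes with each control period).
- viewer.read_camera(name): name is "side" or "top"; returns a dict with "frame" (384x512x3 uint8, red, green, blue), "range_z" (384x512 float32, m along the optical axis (not along the pixel's ray), 0 where there is no reading), "camera_matrix" (3x3 intrinsics, pixels), "rvec" (rotation vector, rad) and "tvec" (3), from world to camera coordinates, as OpenCV has them. Camera axes: x right, y down, z forward; pixel columns grow to the right and rows downward; lengths in m; the calibration is good to about 2 mm. A picture is of the moment at which its call begins.
- robot.close_job(): hands the job in; it is judged then, once.
Trained networks look in a picture, given as the dict that the camera call returned (one of the last four; its "shot" number tells which), for a name from the list of things; names that differ only in an ending like _2 or _b are one class to them, and where a whole thing is asked for, a point or a joint stands for the part that bears it (a point fixed in the world has none). Each returns a list of dicts, best first, with "confidence" (0 to 1); they miss things now and then, are a little off and sometimes report something else, mostly with a low value. They report only what shows in the picture. A call takes as long as a camera call. They do not tell look-alikes from the thing itself.
- spot_in(query, picture): "location" ([row, column] in pixels, amid what is visible of it).
The state is a dict: "clock": time; "q": joint angles; "qvel": joint speeds; "effort": joint torques, N m; "ee_pos": TCP position; "tool_rot": TCP orientation; "force": force on the tool from outside, world axes, zero at the start; "ft_torque": the same for the moment, N m; "gripper_width": opening from 0.0 (shut) to 1.0 (fully open); "finger_force": force on a finger pad.
Only numpy, scipy, OpenCV 4.12 (cv2) and the standard library are available. Lean on these libraries where they do the work, as an engineer would, in place of code of your own. Each camera call takes 0.05 s, during which the arm holds its last target. There are 200 camera calls.

### The job

Get the belt tensioner ready and test its spring: take the small white carton off the base plate and lay it flat on the table clear of plate and tray, pull every push-fit transit cap off its stud and stack them all mouth down, rim squarely on the cap below, in a single straight column in the steel tray. Then push the sprung arm round until its pointer stands at the brass marker on the scale, to within half a division and never more than one division past it, keep it there for at least two seconds, and ease it back to its stop under control without letting it fly; do this test twice over. Leave the other things on the table where they are.

Things in the scene. Friction and masses are not known exactly. Their poses are not given: they have to be found in the camera images.
- tensioner: belt tensioner fixed to the table: an aluminium base plate 300x300x12 mm; origin at the centre of its underside, z up, x roughly away from the robot, y roughly to the robot's left. Four steel studs (26 mm across, 27 mm tall above the plate) stand in a row at x = +100 mm, y = -112.5, -37.5, +37.5, +112.5 mm of this frame; some carry a transit cap. The sprung arm and its scale are on the half nearer the robot. The table to the left (+y) of that half is free for 130 mm
- tension_arm (a joint): angle of the sprung arm about its upright pivot, rad: 0 = at rest against its rubber stop, arm lying along the plate's -y from the pivot; grows as it is pushed counter-clockwise seen from above (its free end moves along the plate's +x, away from the robot). Travel 0.95 rad. A spring drives it back: at the roller about 2.5 N at rest, growing by 8.5 N per rad; let go from far round it flies back at more than 2 rad/s
- set_mark (a joint): angle of the brass setting marker about the same pivot and on the same zero as tension_arm, rad: the arm's pointer stands at the marker when the two are equal. Between 0.35 and 0.7; it is clamped and stays put
- pivot_axis (a point): the arm's pivot axis, at the plate's top face
- roller_mid (a point): middle of the upright grey roller on the arm, 130 mm from the pivot; 20 mm across; it stands free from 26 to 72 mm above the table, this point at 57 mm (the flat steel arm under it is 22 mm wide, 18 to 26 mm above the table). Push it here, from the side nearer the robot; nothing stands close to that side except the rubber stop beside the arm nearer the pivot, 75 mm from the roller
- pointer_tip (a point): tip of the thin dark pointer at the arm's end, 165 mm from the pivot, just inside the white scale band. The scale has black strokes every 0.1 rad (one division, 16.5 mm at the tip), the 1st and 6th longer
- mark_tip (a point): the point of the brass marker's tongue, 165 mm from the pivot: where the pointer's tip should stand. The marker is a brass block about 10 mm wide at the outer edge of the scale band
- tray_in (a point): centre of the inner floor (3 mm above the table) of a shallow steel tray, 150 (its x) x 120 (its y) mm outside, rim 10 mm above the table, wall 3 mm; fixed to the table
- carton_mid (a point): centre of a small white carton with brown tape, 50 (its x) x 75 (its y) x 24 mm (z), 0.12 kg, lying flat on the base plate in the way of the arm
- cap1_mid (a point): centre (half-way up) of a grey plastic transit cap: a round cup 44 mm across outside and 36 mm tall, mouth down (its z axis points up, out of the closed flat end), wall 4 mm, 40 g. Clipped on a stud of the tensioner with its rim on the plate; two sprung balls catch behind an inner lip, so that it comes off only by a straight pull upward of about 5 to 12 N (most at 4 to 5 mm), lets go after 8 to 16 mm and is clear of the stud after 28 mm. Two to four caps are present
- cap2_mid (a point): centre (half-way up) of a grey plastic transit cap: a round cup 44 mm across outside and 36 mm tall, mouth down (its z axis points up, out of the closed flat end), wall 4 mm, 40 g. Clipped on a stud of the tensioner with its rim on the plate; two sprung balls catch behind an inner lip, so that it comes off only by a straight pull upward of about 5 to 12 N (most at 4 to 5 mm), lets go after 8 to 16 mm and is clear of the stud after 28 mm. Two to four caps are present
- cap3_mid (a point): centre (half-way up) of a grey plastic transit cap: a round cup 44 mm across outside and 36 mm tall, mouth down (its z axis points up, out of the closed flat end), wall 4 mm, 40 g. Clipped on a stud of the tensioner with its rim on the plate; two sprung balls catch behind an inner lip, so that it comes off only by a straight pull upward of about 5 to 12 N (most at 4 to 5 mm), lets go after 8 to 16 mm and is clear of the stud after 28 mm. Two to four caps are present
- cap4_mid (a point): centre (half-way up) of a grey plastic transit cap: a round cup 44 mm across outside and 36 mm tall, mouth down (its z axis points up, out of the closed flat end), wall 4 mm, 40 g. Clipped on a stud of the tensioner with its rim on the plate; two sprung balls catch behind an inner lip, so that it comes off only by a straight pull upward of about 5 to 12 N (most at 4 to 5 mm), lets go after 8 to 16 mm and is clear of the stud after 28 mm. Two to four caps are present
- spool_mid (a point): cream thread spool standing on the table, 33 mm across, 50 mm tall; point at its centre; a bystander, not to be disturbed
- tape_white_mid (a point): small white tape roll lying flat, about 53 mm across, 19 mm high; point at its centre; a bystander
- measure_mid (a point): pocket tape measure lying on its side, 65x80x32 mm; point near its centre; a bystander
Not all that is in view belongs to the job. What is shaped like the part that bears cap4_mid but blue is not meant. What is shaped like the part that bears cap3_mid but blue or red is not meant.

How it is judged (in metres and radians):
On the way, in this order (a step that is already met when the one before it is completed fails the run):
1. the carton lies on the table off the plate and all caps stand stacked in the tray (angle between each of cap1_mid, cap2_mid, cap3_mid, cap4_mid, carton_mid's own z axis and vertical below 0.1 rad and horizontal distance between each of cap1_mid, cap2_mid, cap3_mid, cap4_mid and tray_in below 0.063 m and horizontal distance between cap1_mid and cap2_mid below 0.012 m and horizontal distance between each of cap1_mid, cap2_mid and cap3_mid below 0.012 m and horizontal distance between each of cap1_mid, cap2_mid, cap3_mid and cap4_mid below 0.012 m and height (world z) of carton_mid below 0.018 m and horizontal distance between carton_mid and tray_in above 0.06 m and (x of carton_mid in the frame of tensioner above 0.172 m or x of carton_mid in the frame of tensioner below -0.172 m or y of carton_mid in the frame of tensioner above 0.172 m or y of carton_mid in the frame of tensioner below -0.172 m)), for 0.3 s.
2. first test: the pointer is held at the marker within half a division for two seconds (x of pointer_tip in the frame of mark_tip between -0.00825 and 0.00825 m), for 2 s.
3. first test: the arm is back at its stop (value of joint tension_arm below 0.03 rad), for 0.2 s.
4. second test: the pointer is held at the marker within half a division for two seconds (all of step 2), for 2 s.
5. second test: the arm is back at its stop (value of joint tension_arm below 0.03 rad), for 0.2 s.
At the end, for the whole second after the job is handed in: All caps stand upright, mouth down, in one column in the tray (12 mm of one another, 63 mm of its centre, tilt under 0.1 rad); the carton lies flat on the table, its centre over 172 mm from the plate centre in plate x or y and 60 mm from the tray centre; the arm is under 0.03 rad (all of step 1 and value of joint tension_arm below 0.03 rad); the robot touches nothing.
It fails at once if the arm flies back faster than 1.5 rad/s (velocity of joint tension_arm below -1.5 rad/s).
It fails at once if the pointer goes more than one division past the marker (x of pointer_tip in the frame of mark_tip above 0.0165 m).
It fails at once if a bystander (spool, tape roll, tape measure) is moved more than 30 mm (distance of any of spool_mid, tape_white_mid, measure_mid from where it was at the start of the episode above 0.03 m).
Of cap1, cap2, cap3, cap4 only 2 to 4 are there at a start; the rules pass over those that are not, and their reading is None.
At some moment in a run one of carton may be knocked a few centimetres aside while the robot is not near it.
It also fails if it takes over 210 s, if anything falls off the work surface, if the arm or the gripper's body presses on something with over 40 N, if the wrist force passes 120 N, or if a joint passes its speed limit or range.

## Working session

There is one attempt and no reset: what is moved stays moved. The work goes in short steps, Python scripts to look and compute and a tool call to move; the robot and the scene stay as the last step left them, time stands still between calls to the robot, and variables do not carry over. Pictures are saved under pics/ and viewed, at most 14 in all, crops included, and the job is handed in when it is done.

Besides the shell and the picture viewer there is one more tool, called after ">>>" by a JSON object that holds its "method" and its "body". jog_arm: Moves the arm, as the interface text tells. Its arguments: {"type":"object","properties":{"linear":{"type":"array"},"twist":{"type":"array"},"fingers":{"type":"array"},"grip_force":{"type":"number"}},"required":["linear","twist","fingers"]}

```bash
mkdir -p pics; cat > h.py <<'E'
import numpy as np,cv2
from bench import telemetry,viewer,robot,spot_in
def shot(n):
    p=viewer.read_camera(n);return p
def save(p,f,crop=None,s=1):
    im=p["frame"][:,:,::-1]
    if crop: r0,r1,c0,c1=crop; im=im[r0:r1,c0:c1]
    cv2.imwrite("pics/"+f,cv2.resize(im,None,fx=s,fy=s,interpolation=cv2.INTER_CUBIC))
def cloud(p):
    K=np.array(p["camera_matrix"]);R=cv2.Rodrigues(np.array(p["rvec"],float))[0];t=np.array(p["tvec"],float).ravel()
    z=p["range_z"];v,u=np.mgrid[:z.shape[0],:z.shape[1]]
    P=np.stack([(u-K[0,2])/K[0,0]*z,(v-K[1,2])/K[1,1]*z,z],-1)
    W=(P-t)@R; W[z==0]=np.nan
    return W
def onplane(p,rc,h):
    K=np.array(p["camera_matrix"]);R=cv2.Rodrigues(np.array(p["rvec"],float))[0];t=np.array(p["tvec"],float).ravel()
    d=R.T@np.linalg.solve(K,[rc[1],rc[0],1]);c=-R.T@t
    return c+d*(h-c[2])/d[2]
def proj(p,X):
    return cv2.projectPoints(np.array(X,float).reshape(-1,3),np.array(p["rvec"],float),np.array(p["tvec"],float),np.array(p["camera_matrix"]),None)[0][:,0,::-1]
E
python3 - <<'E'
from h import *
print(telemetry.observe())
for n in("top","side"):
    p=shot(n);save(p,n+"0.png",s=1.5)
    W=cloud(p);R=cv2.Rodrigues(np.array(p["rvec"],float))[0];print(n,-R.T@np.array(p["tvec"]).ravel(),W[192,256])
    for q in["tensioner","cap1_mid","carton_mid","tray_in","spool_mid","tape_white_mid","measure_mid","roller_mid","pointer_tip","mark_tip","pivot_axis"]:
        for d in spot_in(q,p)[:6]:
            r,c=map(int,d["location"]);print(q,round(d["confidence"],2),r,c,np.round(W[r,c],3))
E
```

```text
{'clock': 0.0, 'q': array([-70.40083857,  17.86071841,   0.80214755,  86.69237463,
        -0.25499671,  75.58440173,  -1.55804709]), 'qvel': array([ 0.05930732, -0.00653058,  0.06300986,  0.02025556,  0.05345864,
        0.15048467, -0.01038899]), 'effort': array([ 6.42625264e-05, -3.79909480e+01,  1.45976306e-01, -2.30593014e+01,
        1.22103357e-02,  1.36645191e-02,  3.85149619e-06]), 'ee_pos': array([0.20564385, 0.50935251, 0.24421541]), 'tool_rot': array([-1.79864310e+02,  2.88800467e-03,  1.58015236e+02]), 'force': array([ 0.83622664, -0.31296266, -1.20721526]), 'ft_torque': array([-0.03205699,  0.03933106, -0.0005793 ]), 'finger_force': 0.0, 'gripper_width': 0.9988368586645228}
top [0.33035531 0.13998886 1.53304488] [0.56519633 0.11360912 0.00908002]
tensioner 0.77 206 271 [0.516 0.064 0.013]
cap1_mid 0.61 170 307 [ 0.631 -0.057  0.05 ]
cap1_mid 0.4 165 243 [0.651 0.156 0.051]
carton_mid 0.76 198 273 [0.54  0.058 0.04 ]
tray_in 0.65 206 371 [ 0.513 -0.277  0.004]
tray_in 0.57 230 260 [0.435 0.103 0.021]
spool_mid 0.62 156 348 [ 0.677 -0.197  0.051]
tape_white_mid 0.73 174 1
[... 350 characters left out ...]
244 245 [0.494 0.028 0.011]
tensioner 0.28 181 225 [0.602 0.349 0.018]
cap1_mid 0.71 241 305 [ 0.621 -0.083  0.047]
cap1_mid 0.55 234 219 [0.443 0.089 0.026]
carton_mid 0.87 233 252 [0.521 0.035 0.035]
tray_in 0.95 321 319 [ 0.507 -0.289  0.003]
spool_mid 0.82 268 351 [ 0.67  -0.217  0.031]
spool_mid 0.55 230 254 [0.534 0.044 0.034]
tape_white_mid 0.48 180 227 [0.612 0.352 0.017]
tape_white_mid 0.27 267 351 [ 0.67  -0.216  0.034]
measure_mid 0.85 163 152 [0.421 0.587 0.028]
roller_mid 0.7 233 219 [0.446 0.095 0.024]
pointer_tip 0.83 231 221 [0.462 0.113 0.012]
pointer_tip 0.74 265 352 [ 0.672 -0.216  0.039]
mark_tip 0.66 165 152 [0.415 0.569 0.029]
pivot_axis 0.69 246 244 [0.486 0.02  0.013]
```

View pics/top0.png

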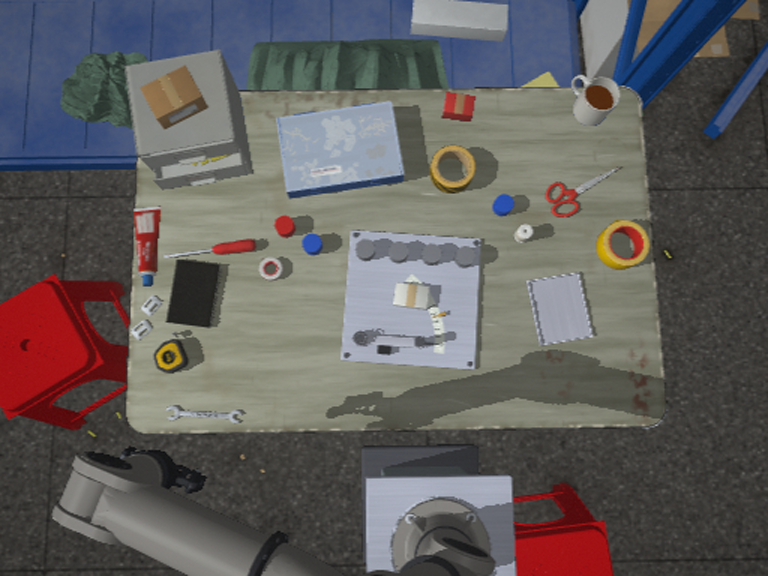

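View pics/side0.png

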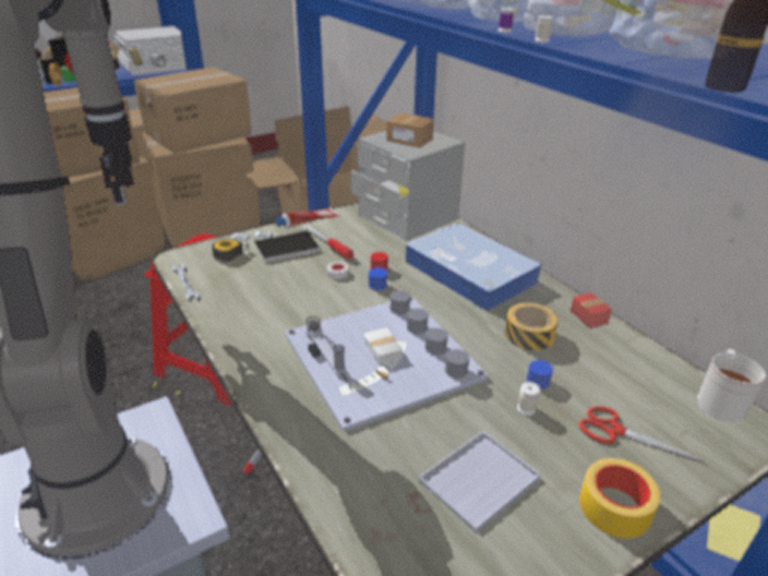

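```bash
python3 - <<'E'
from h import *
p=shot("top");save(p,"top_c.png",(140,265,210,340),6)
p=shot("side");save(p,"side_c.png",(195,310,190,350),5)
E
```

```text
(no output)
```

View pics/top_c.png

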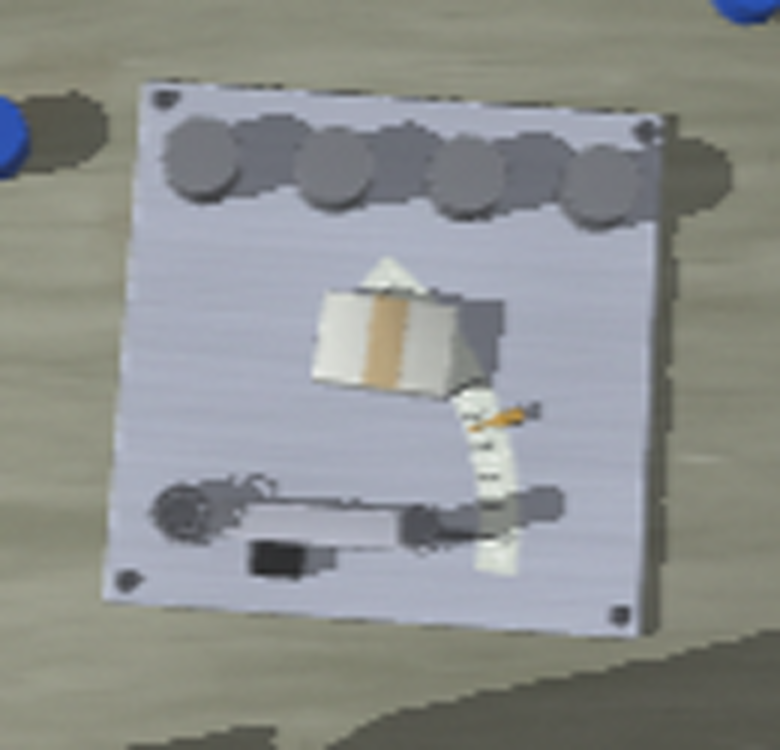

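View pics/side_c.png

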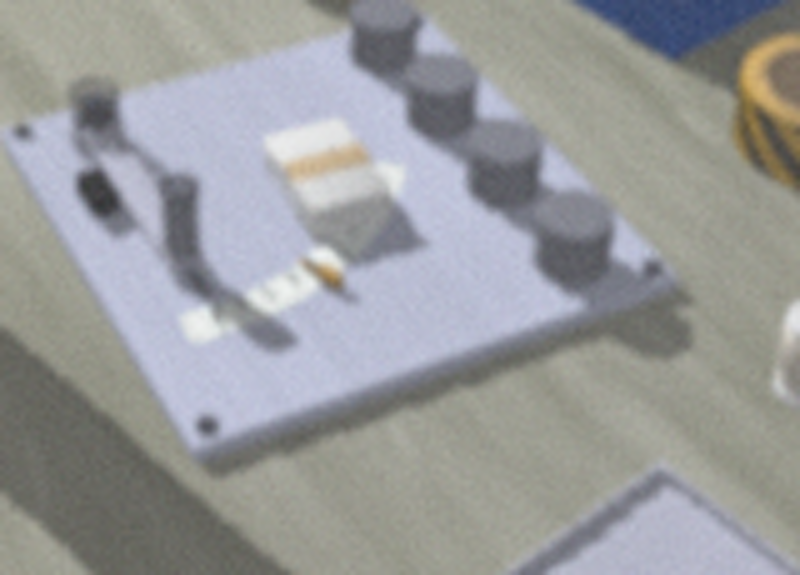

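The pictures show four grey caps (top view px row/col ≈ (166,244), (168,266), (169,288), (171,310)). The carton is at (197,275), the arm and roller at (227,280), the brass marker at (210,292) and the tray at (206,373). Look-alikes are the blue cups at (162,208) and (136,336) and the red cup at (150,190), plus the red box at (71,306). I reject all of these, because they are coloured and off the plate.

```bash
cat > meas.py <<'E'
from h import *
def rect(pts):
    r=cv2.minAreaRect(pts[:,:2].astype(np.float32)); return np.round(np.array(r[0]),4),np.round(r[1],4),round(r[2],1)
def run(n):
    p=shot(n);W=cloud(p);F=p["frame"].astype(int)
    x,y,z=W[...,0],W[...,1],W[...,2]
    print(n)
    reg=(x>.3)&(x<.75)&(y>-.13)&(y<.24)
    m=reg&(z>.007)&(z<.018)
    k,l,s,c=cv2.connectedComponentsWithStats(m.astype(np.uint8));i=1+s[1:,4].argmax()
    pl=rect(W[l==i]);print("plate",pl,np.median(z[l==i]))
    m=reg&(z>.0435)&(z<.056)&(x>.58)
    k,l,s,c=cv2.connectedComponentsWithStats(m.astype(np.uint8),connectivity=4)
    for i in range(1,k):
        if s[i,4]>25: 
            q=W[l==i];e=cv2.minEnclosingCircle(q[:,:2].astype(np.float32));print("cap",s[i,4],np.round(q.mean(0),4),np.round(e[0],4),round(e[1],4))
    m=reg&(z>.03)&(z<.042)&(x<.6)&(x>.48)&(F.min(-1)>90)
    k,l,s,c=cv2.connectedComponentsWithStats(m.astype(np.uint8));i=1+s[1:,4].argmax()
    print("carton",rect(W[l==i]),np.median(z[l==i]),s[i,4])
    m=(x>.35)&(x<.7)&(y>-.42)&(y<-.17)&(abs(F[...,2]-F[...,0]-15)<14)&(F.sum(-1)>330)&(z<.02)
    k,l,s,c=cv2.connectedComponentsWithStats(m.astype(np.uint8));i=1+s[1:,4].argmax()
    print("tray",rect(W[l==i]),np.median(z[l==i]),s[i,4])
    return p
if __name__=="__main__":
    for n in("top","side"): run(n)
E
python3 meas.py
```

```text
top
plate (array([0.5415, 0.0525]), array([0.302 , 0.3047]), 85.4) 0.01204461117486937
cap 116 [0.6499 0.1559 0.0484] [0.6497 0.1564] 0.0219
cap 121 [0.6438 0.0825 0.0484] [0.6434 0.0827] 0.0222
cap 109 [0.637  0.0078 0.0483] [0.6376 0.0077] 0.022
cap 118 [ 0.6307 -0.0666  0.0477] [ 0.631  -0.0667] 0.0219
carton (array([0.5449, 0.0554]), array([0.0743, 0.0519]), 81.8) 0.03605812993245405 314
tray (array([ 0.5146, -0.2831]), array([0.1497, 0.1279]), 8.6) 0.0028564798173466343 1537
side
plate (array([0.5387, 0.0491]), array([0.3049, 0.3011]), 85.0) 0.010633361754280592
cap 87 [0.6462 0.1521 0.0463] [0.6475 0.1522] 0.0235
cap 101 [0.64   0.0769 0.0464] [0.6411 0.0771] 0.0234
cap 112 [0.6338 0.0025 0.0464] [0.6362 0.0023] 0.0232
cap 138 [ 0.6274 -0.0723  0.0463] [ 0.6295 -0.0714] 0.0236
carton (array([0.5413, 0.0517]), array([0.0777, 0.0512]), 82.0) 0.03441827518715124 298
tray (array([ 0.5158, -0.2805]), array([0.1618, 0.1293]), 8.2) 0.0019400590307816253 2864
```

```bash
cat > go.py <<'E'
import sys
from h import *
# usage: go.py x y z [yaw]: twist first, then shift in final tool frame
s=telemetry.observe();p=np.array(s["ee_pos"]);yaw=s["tool_rot"][2]
a=list(map(float,sys.argv[1:]));t=np.array(a[:3]);ty=a[3] if len(a)>3 else yaw
r=np.radians(ty);d=t-p
print("t",s["clock"],"pos",np.round(p,4),"rot",np.round(s["tool_rot"],2),"F",np.round(s["force"],1),"w",round(s["gripper_width"],3),"q",np.round(s["q"]))
print("twist",round((yaw-ty+180)%360-180,2),"shift",np.round([d[0]*np.cos(r)+d[1]*np.sin(r),d[0]*np.sin(r)-d[1]*np.cos(r),-d[2]],4))
E
python3 go.py .543 .0535 .12 82
```

```text
t 1.4 pos [0.2059 0.51   0.2453] rot [-180.      0.    158.01] F [-0.   0.4 -0.8] w 1.002 q [-70.  18.   1.  87.  -0.  76.  -2.]
twist 76.01 shift [-0.4052  0.3973  0.1253]
```

>>> {"method": "jog_arm", "body": {"linear": [[0,0,0],[0,0,0],[0,0,0],[0,0,0],[0,0,0],[0,0,0],[0,0,0],[0,0,0],[0,0,0],[0,0,0],[0,0,0]], "twist": [6.9,6.9,6.9,6.9,6.9,6.9,6.9,6.9,6.9,6.9,6.9], "fingers": [0,0,0,0,0,0,0,0,0,0,0]}}

```text
clock: 2.32
ee_pos: [0.2059, 0.51, 0.2453]
tool_rot: [180.0, -0.0, 81.8]
force: [0.2, 0.1, 0.4]
gripper_width: 1.002
finger_force: 0.0
```

>>> {"method": "jog_arm", "body": {"linear": [[-0.027,0.0265,0],[-0.027,0.0265,0],[-0.027,0.0265,0],[-0.027,0.0265,0],[-0.027,0.0265,0],[-0.027,0.0265,0],[-0.027,0.0265,0],[-0.027,0.0265,0],[-0.027,0.0265,0],[-0.027,0.0265,0],[-0.027,0.0265,0],[-0.027,0.0265,0],[-0.027,0.0265,0],[-0.027,0.0265,0],[-0.027,0.0265,0],[0,0,0.025],[0,0,0.025],[0,0,0.025],[0,0,0],[0,0,0]], "twist": [0,0,0,0,0,0,0,0,0,0,0,0,0,0,0,0,0,0,0,0], "fingers": [0,0,0,0,0,0,0,0,0,0,0,0,0,0,0,0,0,0,0,0]}}

```text
clock: 3.98
ee_pos: [0.5431, 0.0545, 0.1694]
tool_rot: [-179.8, 0.1, 82.1]
force: [0.4, -0.7, 0.9]
gripper_width: 0.999
finger_force: 0.0
```

```bash
python3 go.py .543 .0535 .027 82; python3 - <<'E'
from h import *
p=shot("side");save(p,"side1.png",(150,300,170,370),4)
E
```

```text
t 3.9833 pos [0.5431 0.0545 0.1694] rot [-1.7983e+02  5.0000e-02  8.2130e+01] F [ 0.4 -0.7  0.9] w 0.999 q [-32.  23.  33.  95. -13.  67.  -4.]
twist 0.13 shift [-1.000e-03  1.000e-04  1.424e-01]
```

View pics/side1.png

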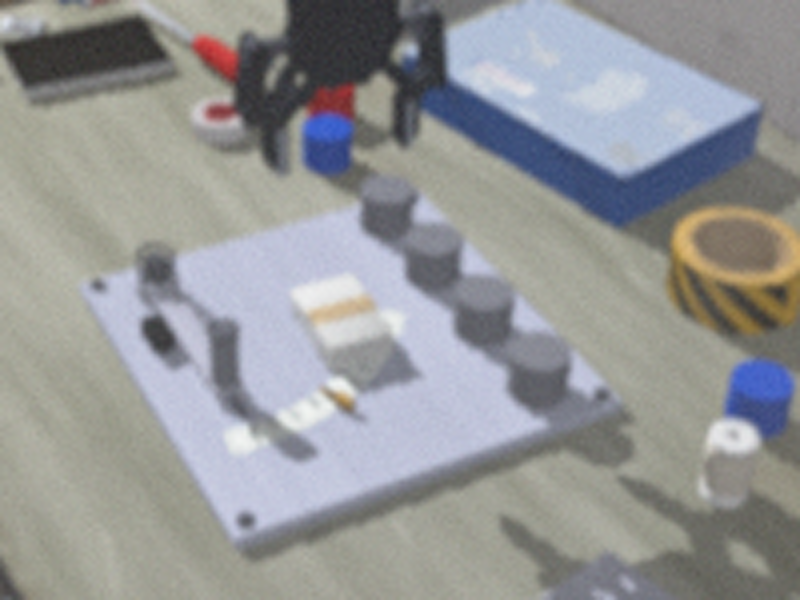

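The side view shows the open gripper over the plate with its fingers straddling along plate x, and the carton below it at crop px (345,320). I'm descending and gripping.

>>> {"method": "jog_arm", "body": {"linear": [[0,0,0.025],[0,0,0.025],[0,0,0.025],[0,0,0.025],[0,0,0.02],[0,0,0.014],[0,0,0.01],[0,0,0],[0,0,0],[0,0,0],[0,0,0],[0,0,0],[0,0,0],[0,0,0],[0,0,0],[0,0,0],[0,0,0],[0,0,0]], "twist": [0,0,0,0,0,0,0,0,0,0,0,0,0,0,0,0,0,0], "fingers": [0,0,0,0,0,0,0,0,1,1,1,1,1,1,1,1,1,1], "grip_force": 30}}

```text
clock: 5.53
ee_pos: [0.5456, 0.0544, 0.028]
tool_rot: [179.8, -0.1, 82.1]
force: [-0.2, 0.5, 6.5]
gripper_width: 0.592
finger_force: 33.6
```

>>> {"method": "jog_arm", "body": {"linear": [[0,0,-0.01],[0,0,-0.02],[0,0,-0.02],[0,0,-0.02],[0,0,-0.02],[0,0,-0.02],[0,0,-0.01],[0,0,0],[0,0,0]], "twist": [0,0,0,0,0,0,0,0,0], "fingers": [1,1,1,1,1,1,1,1,1]}}

```text
clock: 6.28
ee_pos: [0.5439, 0.0544, 0.1463]
tool_rot: [180.0, -0.0, 82.1]
force: [-0.5, -0.4, -1.3]
gripper_width: 0.589
finger_force: 32.8
```

```bash
python3 go.py .499 .280 .145 
```

```text
t 6.2833 pos [0.5439 0.0544 0.1463] rot [ 1.7999e+02 -2.0000e-02  8.2120e+01] F [-0.5 -0.4 -1.3] w 0.589 q [-32.  24.  33.  97. -14.  64.  -3.]
twist 0.0 shift [ 0.2173 -0.0755  0.0013]
```

>>> {"method": "jog_arm", "body": {"linear": [[0.02173,-0.00755,0],[0.02173,-0.00755,0],[0.02173,-0.00755,0],[0.02173,-0.00755,0],[0.02173,-0.00755,0],[0.02173,-0.00755,0],[0.02173,-0.00755,0],[0.02173,-0.00755,0],[0.02173,-0.00755,0],[0.02173,-0.00755,0],[0,0,0.02],[0,0,0.03],[0,0,0.03],[0,0,0.02],[0,0,0.015],[0,0,0.008],[0,0,0.004],[0,0,0],[0,0,0],[0,0,0]], "twist": [0,0,0,0,0,0,0,0,0,0,0,0,0,0,0,0,0,0,0,0], "fingers": [1,1,1,1,1,1,1,1,1,1,1,1,1,1,1,1,1,1,1,1]}}

```text
clock: 7.95
ee_pos: [0.5001, 0.2803, 0.0204]
tool_rot: [179.9, -0.1, 82.1]
force: [-0.2, -0.3, -0.7]
gripper_width: 0.585
finger_force: 32.7
```

```bash
python3 go.py .499 .280 .0175 
```

```text
t 7.95 pos [0.5001 0.2803 0.0204] rot [ 1.7989e+02 -8.0000e-02  8.2110e+01] F [-0.2 -0.3 -0.7] w 0.585 q [-49.  35.  25.  99. -19.  50. -24.]
twist 0.0 shift [-0.0005 -0.0011  0.0029]
```

>>> {"method": "jog_arm", "body": {"linear": [[0,0,0.0015],[0,0,0.001],[0,0,0],[0,0,0],[0,0,0],[0,0,0],[0,0,0],[0,0,-0.01],[0,0,-0.02],[0,0,-0.03],[0,0,-0.03],[0,0,-0.03],[0,0,-0.02]], "twist": [0,0,0,0,0,0,0,0,0,0,0,0,0], "fingers": [1,1,1,0.2,0,0,0,0,0,0,0,0,0]}}

```text
clock: 9.03
ee_pos: [0.5006, 0.2802, 0.1609]
tool_rot: [179.8, -0.2, 82.1]
force: [0.6, 0.6, -0.0]
gripper_width: 0.998
finger_force: 0.0
```

```bash
cat > cart.py <<'E'
from h import *
for n in("top","side"):
    p=shot(n);W=cloud(p);F=p["frame"].astype(int);x,y,z=[W[...,i] for i in range(3)]
    m=(x>.35)&(x<.65)&(y>.2)&(y<.36)&(z>.014)&(z<.032)
    k,l,s,c=cv2.connectedComponentsWithStats(m.astype(np.uint8));i=1+s[1:,4].argmax();q=W[l==i];q=q[q[:,2]>np.median(q[:,2])-.005]
    r=cv2.minAreaRect(q[:,:2].astype(np.float32));print(n,np.round(r[0],4),np.round(r[1],3),round(r[2],1),np.median(q[:,2]),s[i,4])
E
python3 cart.py;python3 go.py .631 -.067 .13 85;python3 go.py .650 .156 .13 85
```

```text
top [0.499  0.2473] [0.049 0.018] 13.8 0.024993738955069768 57
side [0.4956 0.2754] [0.08 0.05] 81.2 0.022390358433701872 238
t 9.1333 pos [0.5024 0.281  0.1624] rot [179.54  -0.39  82.1 ] F [ 0.1  0.1 -0.6] w 0.996 q [-52.  25.  29.  91. -13.  66. -28.]
twist -2.9 shift [-0.3355  0.1585  0.0324]
t 9.1333 pos [0.5024 0.281  0.1624] rot [179.54  -0.39  82.1 ] F [ 0.1  0.1 -0.6] w 0.996 q [-52.  25.  29.  91. -13.  66. -28.]
twist -2.9 shift [-0.1117  0.158   0.0324]
```

Cross-checking with the carton shows the top camera agrees with the TCP. The side camera is about 4 mm short in x, so I'll use the top camera's values.

>>> {"method": "jog_arm", "body": {"linear": [[0,0,0],[-0.0186,0.0263,0],[-0.0186,0.0263,0],[-0.0186,0.0263,0],[-0.0186,0.0263,0],[-0.0186,0.0263,0],[-0.0186,0.0263,0],[0,0,0.02],[0,0,0.02],[0,0,0.02],[0,0,0],[0,0,0],[0,0,0]], "twist": [-2.9,0,0,0,0,0,0,0,0,0,0,0,0], "fingers": [0,0,0,0,0,0,0,0,0,0,0,0,0], "grip_force": 70}}

```text
clock: 10.22
ee_pos: [0.647, 0.1552, 0.0977]
tool_rot: [179.9, -0.0, 85.0]
force: [0.7, -1.1, -0.0]
gripper_width: 0.999
finger_force: 0.0
```

```bash
python3 go.py .650 .156 .034 85;python3 cart.py
```

```text
t 10.2167 pos [0.647  0.1552 0.0977] rot [ 1.7994e+02 -1.0000e-02  8.5030e+01] F [ 0.7 -1.1 -0. ] w 0.999 q [-32.  39.  28.  79. -19.  66.  -7.]
twist 0.03 shift [0.0011 0.0029 0.0637]
top [0.4986 0.2805] [0.075 0.051] 82.1 0.024497934165538762 337
side [0.496  0.2769] [0.079 0.051] 81.3 0.021961939351611566 236
```

>>> {"method": "jog_arm", "body": {"linear": [[0.001,0.003,0.01],[0,0,0.02],[0,0,0.02],[0,0,0.0137],[0,0,0],[0,0,0],[0,0,0],[0,0,0],[0,0,0],[0,0,0],[0,0,0],[0,0,0],[0,0,0],[0,0,0]], "twist": [0,0,0,0,0,0,0,0,0,0,0,0,0,0], "fingers": [0,0,0,0,0,0,1,1,1,1,1,1,1,1], "grip_force": 70}}

```text
clock: 11.48
ee_pos: [0.6508, 0.1559, 0.0349]
tool_rot: [179.9, -0.1, 85.0]
force: [-0.8, 0.8, 6.0]
gripper_width: 0.5
finger_force: 71.1
```

>>> {"method": "jog_arm", "body": {"linear": [[0,0,-0.002],[0,0,-0.002],[0,0,-0.002],[0,0,-0.002],[0,0,-0.003],[0,0,-0.003],[0,0,-0.003],[0,0,-0.004],[0,0,-0.005],[0,0,-0.008],[0,0,-0.008],[0,0,-0.01],[0,0,-0.01],[0,0,-0.01],[0,0,-0.01],[0,0,0]], "twist": [0,0,0,0,0,0,0,0,0,0,0,0,0,0,0,0], "fingers": [1,1,1,1,1,1,1,1,1,1,1,1,1,1,1,1]}}

```text
clock: 12.82
ee_pos: [0.6516, 0.1559, 0.1185]
tool_rot: [179.7, -0.1, 85.0]
force: [0.8, 0.3, -0.4]
gripper_width: 0.496
finger_force: 74.9
```

```bash
python3 go.py .516 -.281 .12 85; python3 - <<'E'
from h import *
p=shot("side");save(p,"side2.png",(150,300,170,370),3)
E
```

```text
t 12.8167 pos [0.6516 0.1559 0.1185] rot [ 1.797e+02 -9.000e-02  8.502e+01] F [ 0.8  0.3 -0.4] w 0.496 q [-32.  39.  28.  77. -19.  69.  -7.]
twist 0.02 shift [-0.4471 -0.097  -0.0015]
```

View pics/side2.png

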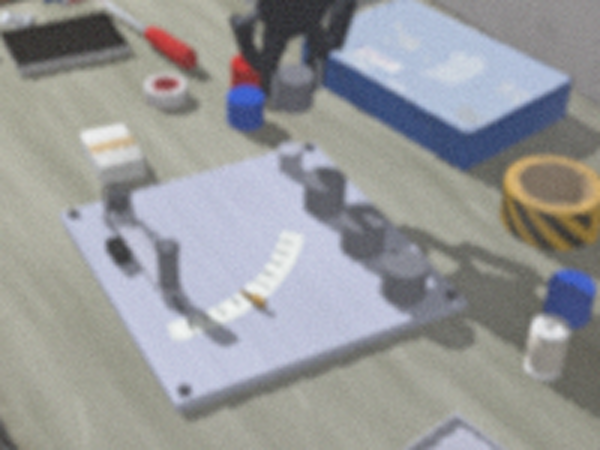

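The side view shows the first cap free of its stud, held in the fingers at crop px (293,85). The bare stud is at (290,160), three caps remain, and the carton is flat at (112,145).

>>> {"method": "jog_arm", "body": {"linear": [[-0.0298,-0.0065,0],[-0.0298,-0.0065,0],[-0.0298,-0.0065,0],[-0.0298,-0.0065,0],[-0.0298,-0.0065,0],[-0.0298,-0.0065,0],[-0.0298,-0.0065,0],[-0.0298,-0.0065,0],[-0.0298,-0.0065,0],[-0.0298,-0.0065,0],[-0.0298,-0.0065,0],[-0.0298,-0.0065,0],[-0.0298,-0.0065,0],[-0.0298,-0.0065,0],[-0.0298,-0.0065,0],[0,0,0],[0,0,0.02],[0,0,0.02],[0,0,0.02],[0,0,0]], "twist": [0,0,0,0,0,0,0,0,0,0,0,0,0,0,0,0,0,0,0,0], "fingers": [1,1,1,1,1,1,1,1,1,1,1,1,1,1,1,1,1,1,1,1]}}

```text
clock: 14.53
ee_pos: [0.5105, -0.2785, 0.0505]
tool_rot: [-179.5, -0.2, 85.0]
force: [-1.1, 0.6, -1.6]
gripper_width: 0.497
finger_force: 74.9
```

```bash
python3 go.py .516 -.281 .027 85; python3 - <<'E'
from h import *
p=shot("side");save(p,"side3.png",(220,384,200,400),3)
E
```

```text
t 14.5333 pos [ 0.5105 -0.2785  0.0505] rot [-179.49   -0.23   85.01] F [-1.1  0.6 -1.6] w 0.497 q [  5.  35.  31.  96. -21.  56.  39.]
twist 0.01 shift [-0.002   0.0057  0.0235]
```

View pics/side3.png

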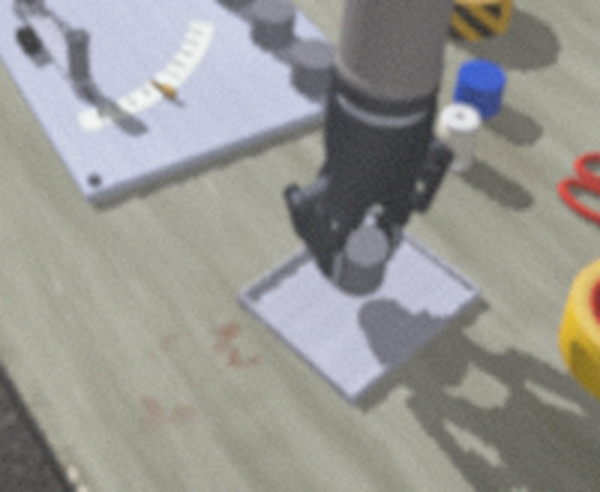

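The cap is over the tray centre at crop px (360,260) and upright. I'm lowering and releasing it.

>>> {"method": "jog_arm", "body": {"linear": [[0,0.003,0.008],[0,0,0.007],[0,0,0.004],[0,0,0.002],[0,0,0.001],[0,0,0],[0,0,0],[0,0,0],[0,0,0]], "twist": [0,0,0,0,0,0,0,0,0], "fingers": [1,1,1,1,1,1,1,1,1]}}

```text
clock: 15.33
ee_pos: [0.5169, -0.2815, 0.0335]
tool_rot: [180.0, 0.0, 85.0]
force: [0.4, -1.3, -0.8]
gripper_width: 0.495
finger_force: 74.9
```

```bash
python3 go.py .516 -.281 .025 85
```

```text
t 15.3333 pos [ 0.5169 -0.2815  0.0335] rot [1.7996e+02 1.0000e-02 8.5010e+01] F [ 0.4 -1.3 -0.8] w 0.495 q [  6.  36.  30.  96. -22.  54.  39.]
twist 0.01 shift [ 0.0004 -0.001   0.0085]
```

>>> {"method": "jog_arm", "body": {"linear": [[0,0,0.003],[0,0,0.002],[0,0,0.001],[0,0,0.001],[0,0,0],[0,0,0],[0,0,0]], "twist": [0,0,0,0,0,0,0], "fingers": [1,1,1,1,1,1,1]}}

```text
clock: 15.92
ee_pos: [0.5167, -0.2814, 0.0261]
tool_rot: [180.0, 0.0, 85.0]
force: [-0.9, -0.6, -0.0]
gripper_width: 0.495
finger_force: 74.9
```

>>> {"method": "jog_arm", "body": {"linear": [[0,0,0.001],[0,0,0.001],[0,0,0],[0,0,0]], "twist": [0,0,0,0], "fingers": [1,1,1,1]}}

```text
clock: 16.25
ee_pos: [0.5168, -0.2814, 0.0259]
tool_rot: [180.0, -0.0, 85.0]
force: [-3.1, 2.5, 10.4]
gripper_width: 0.496
finger_force: 76.1
```

>>> {"method": "jog_arm", "body": {"linear": [[0,0,-0.001],[0,0,-0.0005],[0,0,0],[0,0,0],[0,0,0],[0,0,0],[0,0,-0.01],[0,0,-0.02],[0,0,-0.03],[0,0,-0.03],[0,0,-0.02],[0,0,0],[0,0,0]], "twist": [0,0,0,0,0,0,0,0,0,0,0,0,0], "fingers": [1,1,0.2,0,0,0,0,0,0,0,0,0,0]}}

```text
clock: 17.33
ee_pos: [0.5177, -0.2821, 0.1377]
tool_rot: [179.8, 0.1, 85.0]
force: [-0.6, -0.1, -0.0]
gripper_width: 0.996
finger_force: 0.0
```

```bash
python3 go.py .645 .0825 .1 85
```

```text
t 17.3333 pos [ 0.5177 -0.2821  0.1377] rot [1.7978e+02 8.0000e-02 8.5010e+01] F [-0.6 -0.1 -0. ] w 0.996 q [  4.  29.  33.  90. -17.  65.  36.]
twist 0.01 shift [0.3743 0.0951 0.0377]
```

>>> {"method": "jog_arm", "body": {"linear": [[0.0312,0.0079,0],[0.0312,0.0079,0],[0.0312,0.0079,0],[0.0312,0.0079,0],[0.0312,0.0079,0],[0.0312,0.0079,0],[0.0312,0.0079,0],[0.0312,0.0079,0],[0.0312,0.0079,0],[0.0312,0.0079,0],[0.0312,0.0079,0],[0.0311,0.0079,0],[0,0,0],[0,0,0],[0,0,0.02],[0,0,0.02],[0,0,0.01],[0,0,0],[0,0,0],[0,0,0]], "twist": [0,0,0,0,0,0,0,0,0,0,0,0,0,0,0,0,0,0,0,0], "fingers": [0,0,0,0,0,0,0,0,0,0,0,0,0,0,0,0,0,0,0,0]}}

```text
clock: 19.0
ee_pos: [0.6443, 0.0825, 0.0865]
tool_rot: [179.9, 0.0, 85.0]
force: [-1.1, -0.2, 0.7]
gripper_width: 1.001
finger_force: 0.0
```

```bash
python3 go.py .6445 .082 .0349 85;python3 - <<'E'
from h import *
p=shot("top");W=cloud(p);x,y,z=[W[...,i] for i in range(3)]
m=(x>.42)&(x<.6)&(y>-.37)&(y<-.2)&(z>.03)&(z<.06);q=W[m];print(len(q),q.mean(0),cv2.minEnclosingCircle(q[:,:2].astype(np.float32)))
E
```

```text
t 19.0 pos [0.6443 0.0825 0.0865] rot [1.7992e+02 1.0000e-02 8.4960e+01] F [-1.1 -0.2  0.7] w 1.001 q [-26.  38.  28.  82. -19.  64.  -0.]
twist -0.04 shift [-0.0005  0.0003  0.0516]
142 [ 0.51640742 -0.27925992  0.0382631 ] ((0.5165967345237732, -0.27941474318504333), 0.02268161065876484)
```

Cap 1 stands in the tray at (0.5165, -0.280), top at 0.038, as expected. Next is cap 2: grasp and pull.

>>> {"method": "jog_arm", "body": {"linear": [[0,0,0.02],[0,0,0.02],[0,0,0.0116],[0,0,0],[0,0,0],[0,0,0],[0,0,0],[0,0,0],[0,0,0],[0,0,0],[0,0,0],[0,0,0],[0,0,0]], "twist": [0,0,0,0,0,0,0,0,0,0,0,0,0], "fingers": [0,0,0,0,0,1,1,1,1,1,1,1,1]}}

```text
clock: 20.13
ee_pos: [0.6446, 0.0834, 0.0357]
tool_rot: [179.9, -0.0, 85.0]
force: [-1.3, 0.4, 6.0]
gripper_width: 0.492
finger_force: 70.6
```

>>> {"method": "jog_arm", "body": {"linear": [[0,0,-0.002],[0,0,-0.002],[0,0,-0.002],[0,0,-0.002],[0,0,-0.003],[0,0,-0.003],[0,0,-0.003],[0,0,-0.004],[0,0,-0.005],[0,0,-0.008],[0,0,-0.012],[0,0,-0.015],[0,0,-0.02],[0,0,-0.02],[0,0,-0.01],[0,0,0],[0,0,0]], "twist": [0,0,0,0,0,0,0,0,0,0,0,0,0,0,0,0,0], "fingers": [1,1,1,1,1,1,1,1,1,1,1,1,1,1,1,1,1]}}

```text
clock: 21.55
ee_pos: [0.644, 0.0833, 0.1459]
tool_rot: [179.9, -0.0, 85.0]
force: [0.0, 0.4, 0.1]
gripper_width: 0.498
finger_force: 75.1
```

```bash
python3 go.py .5168 -.2814 .075 85
```

```text
t 21.55 pos [0.644  0.0833 0.1459] rot [ 1.7991e+02 -3.0000e-02  8.5020e+01] F [0.  0.4 0.1] w 0.498 q [-27.  35.  29.  79. -17.  70.  -1.]
twist 0.02 shift [-0.3744 -0.095   0.0709]
```

>>> {"method": "jog_arm", "body": {"linear": [[-0.0312,-0.0079,0],[-0.0312,-0.0079,0],[-0.0312,-0.0079,0],[-0.0312,-0.0079,0],[-0.0312,-0.0079,0],[-0.0312,-0.0079,0],[-0.0312,-0.0079,0],[-0.0312,-0.0079,0],[-0.0312,-0.0079,0],[-0.0312,-0.0079,0],[-0.0312,-0.0079,0],[-0.0312,-0.0079,0],[0,0,0],[0,0,0],[0,0,0.02],[0,0,0.02],[0,0,0.02],[0,0,0.01],[0,0,0],[0,0,0]], "twist": [0,0,0,0,0,0,0,0,0,0,0,0,0,0,0,0,0,0,0,0], "fingers": [1,1,1,1,1,1,1,1,1,1,1,1,1,1,1,1,1,1,1,1]}}

```text
clock: 23.22
ee_pos: [0.5167, -0.2801, 0.0743]
tool_rot: [-179.9, -0.1, 85.1]
force: [-0.8, -0.3, 0.7]
gripper_width: 0.495
finger_force: 75.1
```

>>> {"method": "jog_arm", "body": {"linear": [[0,0,0],[0,0,0],[0,0,0]], "twist": [0,0,0], "fingers": [1,1,1]}}

```text
clock: 23.47
ee_pos: [0.5176, -0.2819, 0.0763]
tool_rot: [179.9, 0.0, 85.0]
force: [-0.3, -0.5, -0.2]
gripper_width: 0.499
finger_force: 75.1
```

```bash
python3 go.py .5168 -.2814 .0625 85
```

```text
t 23.4667 pos [ 0.5176 -0.2819  0.0763] rot [1.7986e+02 5.0000e-02 8.5020e+01] F [-0.3 -0.5 -0.2] w 0.499 q [  5.  33.  32.  94. -20.  58.  38.]
twist 0.02 shift [ 0.0004 -0.0008  0.0138]
```

>>> {"method": "jog_arm", "body": {"linear": [[0,-0.0005,0.006],[0,0,0.004],[0,0,0.002],[0,0,0.001],[0,0,0.001],[0,0,0.001],[0,0,0],[0,0,0]], "twist": [0,0,0,0,0,0,0,0], "fingers": [1,1,1,1,1,1,1,1]}}

```text
clock: 24.13
ee_pos: [0.5159, -0.2813, 0.0626]
tool_rot: [180.0, -0.1, 85.0]
force: [-5.5, 4.3, 16.5]
gripper_width: 0.495
finger_force: 76.6
```

>>> {"method": "jog_arm", "body": {"linear": [[0,0,-0.001],[0,0,-0.0005],[0,0,0],[0,0,0],[0,0,0],[0,0,0],[0,0,0],[0,0,-0.01],[0,0,-0.02],[0,0,-0.03],[0,0,-0.03],[0,0,0],[0,0,0],[0,0,0]], "twist": [0,0,0,0,0,0,0,0,0,0,0,0,0,0], "fingers": [1,1,0.5,0.2,0,0,0,0,0,0,0,0,0,0]}}

```text
clock: 25.3
ee_pos: [0.5161, -0.2812, 0.1517]
tool_rot: [180.0, -0.0, 85.0]
force: [0.4, -0.6, -0.2]
gripper_width: 1.001
finger_force: 0.0
```

```bash
python3 go.py .638 .0075 .09 85
```

```text
t 25.3 pos [ 0.5161 -0.2812  0.1517] rot [ 1.7999e+02 -2.0000e-02  8.5020e+01] F [ 0.4 -0.6 -0.2] w 1.001 q [  3.  29.  34.  89. -17.  67.  36.]
twist 0.02 shift [0.2982 0.0963 0.0617]
```

>>> {"method": "jog_arm", "body": {"linear": [[0.0298,0.0096,0],[0.0298,0.0096,0],[0.0298,0.0096,0],[0.0298,0.0096,0],[0.0298,0.0096,0],[0.0298,0.0096,0],[0.0298,0.0096,0],[0.0298,0.0096,0],[0.0298,0.0096,0],[0.0298,0.0096,0],[0,0,0],[0,0,0],[0,0,0.02],[0,0,0.02],[0,0,0.02],[0,0,0],[0,0,0],[0,0,0],[0,0,0]], "twist": [0,0,0,0,0,0,0,0,0,0,0,0,0,0,0,0,0,0,0], "fingers": [0,0,0,0,0,0,0,0,0,0,0,0,0,0,0,0,0,0,0]}}

```text
clock: 26.88
ee_pos: [0.6387, 0.0063, 0.0931]
tool_rot: [179.8, 0.0, 85.0]
force: [-0.3, -0.6, 0.2]
gripper_width: 0.998
finger_force: 0.0
```

```bash
cat > stack.py <<'E'
from h import *
p=shot("top");W=cloud(p);x,y,z=[W[...,i] for i in range(3)]
m=(x>.42)&(x<.6)&(y>-.37)&(y<-.2)&(z>.02);zt=np.median(z[m]);m&=abs(z-zt)<.012;q=W[m];print(len(q),q.mean(0),cv2.minEnclosingCircle(q[:,:2].astype(np.float32)))
E
python3 go.py .638 .0073 .0349 85;python3 stack.py
```

```text
t 26.8833 pos [0.6387 0.0063 0.0931] rot [1.7985e+02 1.0000e-02 8.4970e+01] F [-0.3 -0.6  0.2] w 0.998 q [-21.  37.  29.  84. -19.  64.   7.]
twist -0.03 shift [ 0.001  -0.0008  0.0582]
155 [ 0.51530898 -0.28081697  0.0738281 ] ((0.5175172090530396, -0.2820647954940796), 0.023234054446220398)
```

Two caps stacked, with the top at 0.074 and only ~1 mm of offset. Next is cap 3.

>>> {"method": "jog_arm", "body": {"linear": [[0.001,-0.0005,0.02],[0,0,0.02],[0,0,0.018],[0,0,0],[0,0,0],[0,0,0],[0,0,0],[0,0,0],[0,0,0],[0,0,0],[0,0,0],[0,0,0],[0,0,0]], "twist": [0,0,0,0,0,0,0,0,0,0,0,0,0], "fingers": [0,0,0,0,0,1,1,1,1,1,1,1,1]}}

```text
clock: 28.02
ee_pos: [0.6384, 0.0081, 0.0354]
tool_rot: [179.9, -0.0, 85.0]
force: [-1.2, 0.2, 6.4]
gripper_width: 0.491
finger_force: 71.3
```

>>> {"method": "jog_arm", "body": {"linear": [[0,0,-0.002],[0,0,-0.002],[0,0,-0.002],[0,0,-0.002],[0,0,-0.003],[0,0,-0.003],[0,0,-0.003],[0,0,-0.004],[0,0,-0.005],[0,0,-0.008],[0,0,-0.012],[0,0,-0.02],[0,0,-0.025],[0,0,-0.025],[0,0,-0.02],[0,0,-0.01],[0,0,0],[0,0,0]], "twist": [0,0,0,0,0,0,0,0,0,0,0,0,0,0,0,0,0,0], "fingers": [1,1,1,1,1,1,1,1,1,1,1,1,1,1,1,1,1,1]}}

```text
clock: 29.52
ee_pos: [0.6373, 0.0081, 0.1799]
tool_rot: [180.0, -0.0, 85.0]
force: [-0.3, 0.2, -1.1]
gripper_width: 0.488
finger_force: 75.0
```

```bash
python3 go.py .5165 -.2812 .112 85
```

```text
t 29.5167 pos [0.6373 0.0081 0.1799] rot [ 1.7996e+02 -2.0000e-02  8.5010e+01] F [-0.3  0.2 -1.1] w 0.488 q [-21.  33.  31.  78. -17.  74.   5.]
twist 0.01 shift [-0.2988 -0.0952  0.0679]
```

>>> {"method": "jog_arm", "body": {"linear": [[-0.0299,-0.0095,0],[-0.0299,-0.0095,0],[-0.0299,-0.0095,0],[-0.0299,-0.0095,0],[-0.0299,-0.0095,0],[-0.0299,-0.0095,0],[-0.0299,-0.0095,0],[-0.0299,-0.0095,0],[-0.0299,-0.0095,0],[-0.0298,-0.0096,0],[0,0,0],[0,0,0],[0,0,0],[0,0,0.02],[0,0,0.025],[0,0,0.015],[0,0,0.01],[0,0,0],[0,0,0],[0,0,0]], "twist": [0,0,0,0,0,0,0,0,0,0,0,0,0,0,0,0,0,0,0,0], "fingers": [1,1,1,1,1,1,1,1,1,1,1,1,1,1,1,1,1,1,1,1]}}

```text
clock: 31.18
ee_pos: [0.5177, -0.2812, 0.1105]
tool_rot: [179.9, 0.0, 85.1]
force: [0.4, -0.3, -0.2]
gripper_width: 0.494
finger_force: 75.0
```

>>> {"method": "jog_arm", "body": {"linear": [[0,0,0],[0,0,0],[0,0,0]], "twist": [0,0,0], "fingers": [1,1,1]}}

```text
clock: 31.43
ee_pos: [0.5171, -0.2817, 0.1104]
tool_rot: [179.9, 0.0, 85.0]
force: [1.1, -0.8, -0.2]
gripper_width: 0.486
finger_force: 75.0
```

```bash
python3 go.py .5165 -.2812 .0985 85
```

```text
t 31.4333 pos [ 0.5171 -0.2817  0.1104] rot [1.799e+02 3.000e-02 8.501e+01] F [ 1.1 -0.8 -0.2] w 0.486 q [  4.  31.  33.  92. -19.  62.  37.]
twist 0.01 shift [ 0.0004 -0.0007  0.0119]
```

>>> {"method": "jog_arm", "body": {"linear": [[0,-0.0005,0.005],[0,0,0.003],[0,0,0.002],[0,0,0.001],[0,0,0.001],[0,0,0],[0,0,0]], "twist": [0,0,0,0,0,0,0], "fingers": [1,1,1,1,1,1,1]}}

```text
clock: 32.02
ee_pos: [0.5159, -0.2813, 0.0984]
tool_rot: [-180.0, -0.0, 85.0]
force: [-1.7, 2.2, 5.8]
gripper_width: 0.488
finger_force: 75.6
```

>>> {"method": "jog_arm", "body": {"linear": [[0,0,-0.0005],[0,0,0],[0,0,0],[0,0,0],[0,0,0],[0,0,0],[0,0,0],[0,0,-0.01],[0,0,-0.02],[0,0,-0.03],[0,0,-0.01],[0,0,0],[0,0,0],[0,0,0]], "twist": [0,0,0,0,0,0,0,0,0,0,0,0,0,0], "fingers": [1,1,0.5,0.2,0,0,0,0,0,0,0,0,0,0]}}

```text
clock: 33.18
ee_pos: [0.5154, -0.2806, 0.1668]
tool_rot: [-179.9, -0.1, 85.0]
force: [-1.1, 0.2, -0.4]
gripper_width: 1.001
finger_force: 0.0
```

```bash
python3 go.py .632 -.067 .09 85
```

```text
t 33.1833 pos [ 0.5154 -0.2806  0.1668] rot [-1.7988e+02 -7.0000e-02  8.5020e+01] F [-1.1  0.2 -0.4] w 1.001 q [  3.  28.  35.  88. -17.  69.  35.]
twist 0.02 shift [0.2229 0.0975 0.0768]
```

>>> {"method": "jog_arm", "body": {"linear": [[0.0279,0.0122,0],[0.0279,0.0122,0],[0.0279,0.0122,0],[0.0279,0.0122,0],[0.0279,0.0122,0],[0.0279,0.0122,0],[0.0279,0.0122,0],[0.0279,0.0121,0],[0,0,0],[0,0,0],[0,0,0.02],[0,0,0.03],[0,0,0.025],[0,0,0],[0,0,0],[0,0,0],[0,0,0]], "twist": [0,0,0,0,0,0,0,0,0,0,0,0,0,0,0,0,0], "fingers": [0,0,0,0,0,0,0,0,0,0,0,0,0,0,0,0,0]}}

```text
clock: 34.6
ee_pos: [0.6339, -0.0685, 0.0951]
tool_rot: [179.8, 0.0, 85.0]
force: [0.0, -0.5, 0.7]
gripper_width: 1.0
finger_force: 0.0
```

```bash
python3 go.py .632 -.067 .0349 85;python3 stack.py
```

```text
t 34.6 pos [ 0.6339 -0.0685  0.0951] rot [1.7979e+02 3.0000e-02 8.4970e+01] F [ 0.  -0.5  0.7] w 1.0 q [-15.  37.  30.  84. -19.  64.  14.]
twist -0.03 shift [ 0.0013 -0.002   0.0602]
162 [ 0.51560705 -0.2803667   0.10979573] ((0.5161914825439453, -0.2816246747970581), 0.022725602611899376)
```

>>> {"method": "jog_arm", "body": {"linear": [[0.001,-0.001,0.02],[0,0,0.02],[0,0,0.02],[0,0,0],[0,0,0],[0,0,0],[0,0,0],[0,0,0],[0,0,0],[0,0,0],[0,0,0],[0,0,0],[0,0,0]], "twist": [0,0,0,0,0,0,0,0,0,0,0,0,0], "fingers": [0,0,0,0,0,1,1,1,1,1,1,1,1]}}

```text
clock: 35.73
ee_pos: [0.6322, -0.0666, 0.035]
tool_rot: [179.9, -0.0, 85.0]
force: [-2.4, -0.2, 6.5]
gripper_width: 0.496
finger_force: 70.6
```

>>> {"method": "jog_arm", "body": {"linear": [[0,0,-0.002],[0,0,-0.002],[0,0,-0.002],[0,0,-0.002],[0,0,-0.003],[0,0,-0.003],[0,0,-0.003],[0,0,-0.004],[0,0,-0.005],[0,0,-0.008],[0,0,-0.012],[0,0,-0.025],[0,0,-0.03],[0,0,-0.03],[0,0,-0.03],[0,0,-0.02],[0,0,0],[0,0,0]], "twist": [0,0,0,0,0,0,0,0,0,0,0,0,0,0,0,0,0,0], "fingers": [1,1,1,1,1,1,1,1,1,1,1,1,1,1,1,1,1,1]}}

```text
clock: 37.23
ee_pos: [0.6327, -0.0668, 0.2168]
tool_rot: [179.7, -0.0, 85.0]
force: [-1.0, -0.2, -1.3]
gripper_width: 0.496
finger_force: 74.7
```

```bash
python3 go.py .5165 -.2812 .15 85
```

```text
t 37.2333 pos [ 0.6327 -0.0668  0.2168] rot [ 1.7973e+02 -1.0000e-02  8.5010e+01] F [-1.  -0.2 -1.3] w 0.496 q [-15.  31.  32.  76. -16.  78.  11.]
twist 0.01 shift [-0.2237 -0.0971  0.0668]
```

>>> {"method": "jog_arm", "body": {"linear": [[-0.0248,-0.0108,0],[-0.0248,-0.0108,0],[-0.0248,-0.0108,0],[-0.0248,-0.0108,0],[-0.0248,-0.0108,0],[-0.0248,-0.0108,0],[-0.0248,-0.0108,0],[-0.0248,-0.0108,0],[-0.0248,-0.0105,0],[0,0,0],[0,0,0],[0,0,0],[0,0,0.02],[0,0,0.025],[0,0,0.015],[0,0,0.006],[0,0,0],[0,0,0],[0,0,0],[0,0,0]], "twist": [0,0,0,0,0,0,0,0,0,0,0,0,0,0,0,0,0,0,0,0], "fingers": [1,1,1,1,1,1,1,1,1,1,1,1,1,1,1,1,1,1,1,1]}}

```text
clock: 38.9
ee_pos: [0.5168, -0.2806, 0.1494]
tool_rot: [179.9, 0.1, 85.0]
force: [0.7, 0.2, 0.2]
gripper_width: 0.493
finger_force: 74.6
```

>>> {"method": "jog_arm", "body": {"linear": [[0,0,0],[0,0,0],[0,0,0]], "twist": [0,0,0], "fingers": [1,1,1]}}

```text
clock: 39.15
ee_pos: [0.516, -0.2804, 0.1485]
tool_rot: [179.9, 0.0, 85.0]
force: [-0.4, 0.2, -0.1]
gripper_width: 0.493
finger_force: 74.6
```

```bash
python3 go.py .5163 -.2812 .1345 85
```

```text
t 39.15 pos [ 0.516  -0.2804  0.1485] rot [1.7995e+02 1.0000e-02 8.5010e+01] F [-0.4  0.2 -0.1] w 0.493 q [  3.  29.  35.  90. -17.  67.  36.]
twist 0.01 shift [-0.0007  0.0003  0.014 ]
```

>>> {"method": "jog_arm", "body": {"linear": [[0,0,0.006],[0,0,0.004],[0,0,0.002],[0,0,0.001],[0,0,0.0005],[0,0,0],[0,0,0],[0,0,0]], "twist": [0,0,0,0,0,0,0,0], "fingers": [1,1,1,1,1,1,1,1]}}

```text
clock: 39.82
ee_pos: [0.5159, -0.2803, 0.1346]
tool_rot: [180.0, 0.0, 85.0]
force: [0.4, -0.9, 0.2]
gripper_width: 0.49
finger_force: 74.7
```

>>> {"method": "jog_arm", "body": {"linear": [[0,0,0.001],[0,0,0],[0,0,0]], "twist": [0,0,0], "fingers": [1,1,1]}}

```text
clock: 40.07
ee_pos: [0.5161, -0.2805, 0.134]
tool_rot: [179.9, 0.0, 85.0]
force: [-0.2, 0.2, 1.9]
gripper_width: 0.49
finger_force: 74.9
```

Contact made, so I'm releasing and retracting. The fingers then close for the push.

>>> {"method": "jog_arm", "body": {"linear": [[0,0,0],[0,0,0],[0,0,0],[0,0,0],[0,0,0],[0,0,0],[0,0,-0.01],[0,0,-0.02],[0,0,-0.03],[0,0,-0.02],[0,0,0],[0,0,0],[0,0,0]], "twist": [0,0,0,0,0,0,0,0,0,0,0,0,0], "fingers": [0.5,0.2,0,0,0,0,0,0,0,0,0,0,0]}}

```text
clock: 41.15
ee_pos: [0.5155, -0.2799, 0.2132]
tool_rot: [-180.0, -0.0, 85.0]
force: [0.6, -0.5, -0.4]
gripper_width: 1.003
finger_force: 0.0
```

>>> {"method": "jog_arm", "body": {"linear": [[0.03,0.01,0],[0.03,0.01,0],[0.03,0.01,0],[0.03,0.01,0],[0.03,0.01,0],[0,0,0],[0,0,0],[0,0,0],[0,0,0]], "twist": [0,0,0,0,0,0,0,0,0], "fingers": [0,0,0,0,1,1,1,1,1]}}

```text
clock: 41.9
ee_pos: [0.5775, -0.137, 0.2128]
tool_rot: [-179.9, 0.1, 84.9]
force: [-0.4, -0.3, -0.2]
gripper_width: 0.295
finger_force: 0.0
```

```bash
python3 stack.py; python3 cart.py; python3 - <<'E'
from h import *
p=shot("top");q=shot("side")
a=cv2.resize(p["frame"][170:262,215:340],None,fx=5,fy=5,interpolation=cv2.INTER_CUBIC)
b=cv2.resize(q["frame"][150:384,180:400],(430,460),interpolation=cv2.INTER_CUBIC)
a=cv2.resize(a,None,fx=.58,fy=.58,interpolation=cv2.INTER_AREA) if 0 else a[:, :]
w=np.zeros((460,1055,3),np.uint8);w[:,:625]=a;w[:,625:]=b
cv2.imwrite("pics/both4.png",cv2.resize(w,(800,349),interpolation=cv2.INTER_AREA)[:,:,::-1])
W=cloud(p);x,y,z=[W[...,i] for i in range(3)]
m=(x>.4)&(x<.51)&(y>-.1)&(y<.2)&(z>.05)&(z<.08)
k,l,s,c=cv2.connectedComponentsWithStats(m.astype(np.uint8))
for i in range(1,k):
  if s[i,4]>3: print(s[i,4],np.round(c[i],1),np.round(W[l==i].mean(0),4),np.round(W[l==i].max(0),4))
# brass
F=p["frame"].astype(int);m=(F[...,0]-F[...,2]>60)&(x>.4)&(x<.55)&(y>-.1)&(y<.1)
print(np.round(W[m],4)[:,:], np.argwhere(m).tolist())
E
```

```text
172 [ 0.51525813 -0.27918056  0.14562598] ((0.5168023705482483, -0.28055718541145325), 0.02295771799981594)
top [0.463  0.2647] [0.074 0.051] 82.1 0.024052988747124204 341
side [0.4599 0.2604] [0.078 0.052] 82.2 0.022175962140461157 249
4 [235.5 226.5] [0.4454 0.1832 0.0518] [0.4505 0.1848 0.0539]
41 [279.1 227.1] [0.44   0.0418 0.0709] [0.4504 0.0522 0.0786]
[[ 0.5064 -0.0157  0.0277]
 [ 0.5075 -0.0201  0.0178]
 [ 0.5044 -0.0066  0.0173]
 [ 0.5032 -0.0089  0.0273]
 [ 0.5043 -0.0133  0.0173]
 [ 0.5035 -0.016   0.0238]
 [ 0.5036 -0.0194  0.023 ]
 [ 0.5008 -0.0029  0.0197]
 [ 0.5006 -0.0061  0.0208]
 [ 0.5007 -0.0096  0.0199]
 [ 0.5001 -0.0125  0.0247]
 [ 0.4972  0.0042  0.0226]] [[208, 295], [208, 296], [209, 292], [209, 293], [209, 294], [209, 295], [209, 296], [210, 291], [210, 292], [210, 293], [210, 294], [211, 289]]
```

View pics/both4.png

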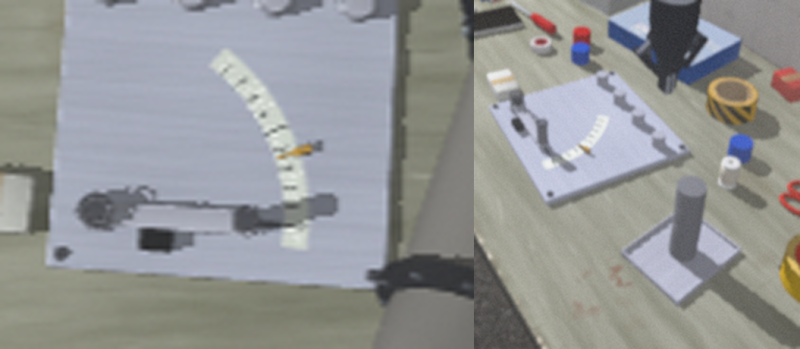

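The left half (top view) shows the carton gone from the plate, the full scale arc, the brass marker at (300,152), the roller at (247,218) and the arm at rest. The right half shows four caps in a straight column in the tray at (688,215). The carton was knocked to (0.463, 0.265), but it is still flat and at plate y ≈ 0.204 m, which is valid. Next I'm measuring the marker angle.

```bash
cat > polar.py <<'E'
from h import *
from scipy.optimize import least_squares
C=np.array([.541,.053]);yw=np.radians(-4.9)
def grab(n,k=4):
    ps=[shot(n) for _ in range(k)];p=ps[-1];p["frame"]=np.mean([q["frame"] for q in ps],0).astype(np.uint8);return p
def band(p,z0=.0125):
    # white band pixels -> plane -> circle fit
    F=p["frame"].astype(int);W=cloud(p);x,y,z=[W[...,i] for i in range(3)]
    m=(x>.4)&(x<.6)&(y>-.06)&(y<.13)&(z<.03)&(F.min(-1)>150)&(F[...,2]-F[...,0]<2)
    rc=np.argwhere(m);return rc,np.array([onplane(p,t,z0)[:2] for t in rc])
def circ(P):
    f=lambda v:np.hypot(*(P-v[:2]).T)-v[2]
    return least_squares(f,[.451,.171,.17],loss="soft_l1",f_scale=.003).x
def polar(p,piv,z,yaw,rs=np.arange(.12,.2,.0005),an=np.arange(-.2,1.1,.002)):
    A,Rr=np.meshgrid(an,rs);th=A+yaw-np.pi/2
    X=np.stack([piv[0]+Rr*np.cos(th),piv[1]+Rr*np.sin(th),np.full_like(A,z)],-1)
    uv=proj(p,X).reshape(A.shape+(2,)).astype(np.float32)
    return cv2.remap(p["frame"],uv[...,1],uv[...,0],cv2.INTER_CUBIC)
if __name__=="__main__":
    outs=[]
    for n in("top","side"):
        p=grab(n);rc,P=band(p);v=circ(P);print(n,len(P),np.round(v,4))
        off=np.zeros(2) if n=="top" else np.array([-.0025,-.0045])
        # pivot predicted
        outs.append(polar(p,v[:2],.0125,yw))
        # roller & pivot-post
        W=cloud(p);x,y,z=[W[...,i] for i in range(3)]
        m=(x>.41)&(x<.5)&(y>.14)&(y<.21)&(z>.03);print("post",m.sum(),np.round(W[m].mean(0),4),z[m].max() if m.any() else 0)
        m=(x>.41)&(x<.5)&(y>.01)&(y<.07)&(z>.062);print("roller",m.sum(),np.round(W[m].mean(0),4))
    cv2.imwrite("pics/polar.png",np.vstack(outs)[:,:,::-1])
E
python3 polar.py
```

```text
top 243 [0.4516 0.1666 0.1752]
post 57 [0.4506 0.1707 0.0443] 0.053973496325660654
roller 39 [0.4403 0.0417 0.0717]
side 60 [0.4462 0.1795 0.1905]
post 70 [0.4472 0.1652 0.0411] 0.050039670617599404
roller 45 [0.4364 0.0356 0.0696]
```

View pics/polar.png

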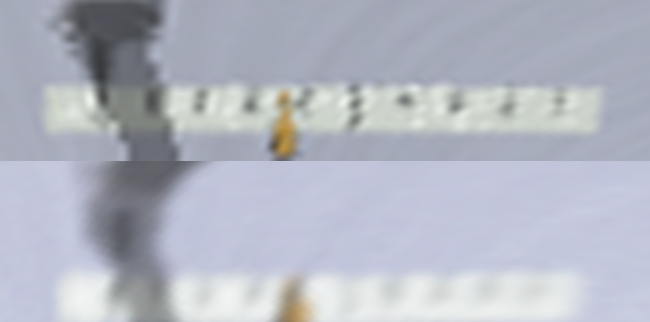

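The polar view (0.002 rad/px) shows strokes from px 100 (0.0), with the long 6th stroke at px 355. The brass tip at px 284 puts the marker at ≈ 0.36 rad. The side picture agrees.

```bash
python3 go.py .39 .0415 .2128 85
```

```text
t 42.55 pos [ 0.5787 -0.1351  0.2135] rot [180.    -0.    85.02] F [ 0.5 -0.6  0.8] w -0.003 q [-11.  26.  33.  83. -15.  75.  18.]
twist 0.02 shift [ 0.1595 -0.2033  0.0007]
```

>>> {"method": "jog_arm", "body": {"linear": [[0.016,-0.0203,0],[0.016,-0.0203,0],[0.016,-0.0203,0],[0.016,-0.0203,0],[0.016,-0.0203,0],[0.016,-0.0203,0],[0.016,-0.0203,0],[0.016,-0.0203,0],[0.016,-0.0203,0],[0.016,-0.0203,0],[0,0,0],[0,0,0],[0,0,0.02],[0,0,0.02],[0,0,0.02],[0,0,0],[0,0,0],[0,0,0]], "twist": [0,0,0,0,0,0,0,0,0,0,0,0,0,0,0,0,0,0], "fingers": [1,1,1,1,1,1,1,1,1,1,1,1,1,1,1,1,1,1]}}

```text
clock: 44.05
ee_pos: [0.3916, 0.0413, 0.1545]
tool_rot: [179.9, 0.0, 84.9]
force: [-0.1, 0.3, 0.6]
gripper_width: 0.004
finger_force: 0.0
```

```bash
python3 go.py .39 .0415 .052 85; python3 stack.py; python3 cart.py
```

```text
t 44.05 pos [0.3916 0.0413 0.1545] rot [179.89   0.    84.94] F [-0.1  0.3  0.6] w 0.004 q [-35.   4.  28. 118.  -2.  59. -11.]
twist -0.06 shift [ 0.     -0.0016  0.1025]
175 [ 0.51525825 -0.27891807  0.14508749] ((0.5155429840087891, -0.28031572699546814), 0.022485602647066116)
top [0.4628 0.2647] [0.074 0.051] 82.1 0.024502006168815673 341
side [0.4444 0.253 ] [0.057 0.023] 84.4 0.02198335364158401 66
```

>>> {"method": "jog_arm", "body": {"linear": [[0,-0.001,0.02],[0,0,0.025],[0,0,0.025],[0,0,0.02],[0,0,0.01],[0,0,0.003],[0,0,0],[0,0,0]], "twist": [0,0,0,0,0,0,0,0], "fingers": [1,1,1,1,1,1,1,1]}}

```text
clock: 44.87
ee_pos: [0.3904, 0.0421, 0.0514]
tool_rot: [179.9, -0.0, 85.0]
force: [0.2, -1.1, 0.9]
gripper_width: 0.001
finger_force: 0.0
```

>>> {"method": "jog_arm", "body": {"linear": [[0,0.003,0],[0,0.003,0],[0,0.003,0],[0,0.003,0],[0,0.003,0],[0,0.003,0],[0,0,0],[0,0,0]], "twist": [0,0,0,0,0,0,0,0], "fingers": [1,1,1,1,1,1,1,1]}}

```text
clock: 45.53
ee_pos: [0.4074, 0.0403, 0.0505]
tool_rot: [-180.0, 0.0, 85.0]
force: [-0.5, -0.2, -0.7]
gripper_width: 0.0
finger_force: 0.0
```

>>> {"method": "jog_arm", "body": {"linear": [[0,0.002,0],[0,0.002,0],[0,0.002,0],[0,0,0],[0,0,0]], "twist": [0,0,0,0,0], "fingers": [1,1,1,1,1]}}

```text
clock: 45.95
ee_pos: [0.4134, 0.0398, 0.0505]
tool_rot: [180.0, 0.0, 85.0]
force: [-1.1, 0.2, -0.2]
gripper_width: 0.003
finger_force: 0.0
```

>>> {"method": "jog_arm", "body": {"linear": [[0,0.002,0],[0,0.002,0],[0,0.002,0],[0,0,0],[0,0,0]], "twist": [0,0,0,0,0], "fingers": [1,1,1,1,1]}}

```text
clock: 46.37
ee_pos: [0.4185, 0.0393, 0.0503]
tool_rot: [-179.9, 0.0, 85.0]
force: [-2.2, -0.1, 1.3]
gripper_width: -0.002
finger_force: 1.4
```

>>> {"method": "jog_arm", "body": {"linear": [[0,0.002,0],[0,0.002,0],[0,0.002,0],[0,0.002,0],[0,0.002,0],[0,0.002,0],[0,0.002,0],[0,0.002,0],[0,0.002,0],[0,0.002,0],[0,0.002,0],[0,0.002,0],[0,0.002,0],[0,0.002,0],[0,0.002,0],[0,0,0],[0,0,0]], "twist": [0,0,0,0,0,0,0,0,0,0,0,0,0,0,0,0,0], "fingers": [1,1,1,1,1,1,1,1,1,1,1,1,1,1,1,1,1]}}

```text
clock: 47.78
ee_pos: [0.4487, 0.0384, 0.0503]
tool_rot: [-179.9, -0.1, 85.1]
force: [-4.5, 3.2, 0.5]
gripper_width: -0.001
finger_force: 2.6
```

```bash
python3 go.py .4625 .0355 .0505 85; cat > ptr.py <<'E'
import sys
from polar import *
outs=[]
for n,piv in(("top",[.4510,.1690]),("side",[.4462,.1670])):
    p=grab(n,3);o=polar(p,piv,.02,yw);outs.append(o)
    W=cloud(p);x,y,z=[W[...,i] for i in range(3)]
cv2.imwrite("pics/"+sys.argv[1],np.vstack(outs)[:,:,::-1])
E
python3 ptr.py ptr1.png
```

```text
t 47.7833 pos [0.4487 0.0384 0.0503] rot [-1.7992e+02 -9.0000e-02  8.5100e+01] F [-4.5  3.2  0.5] w -0.001 q [-29.  20.  26. 117. -13.  46.   0.]
twist 0.1 shift [-0.0017  0.014  -0.0002]
```

View pics/ptr1.png

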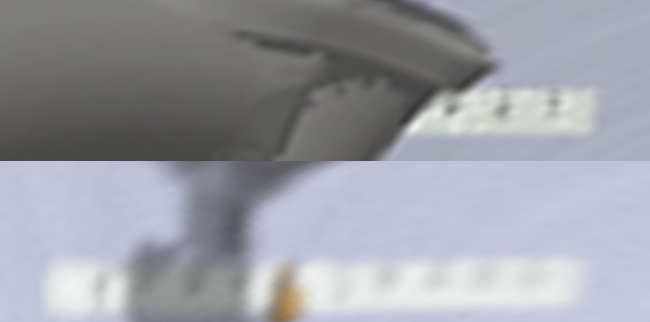

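The top view is covered by the wrist. In the side strip the roller and arm (px ~215) are still short of the marker (px 285). Contact kinematics gives θ ≈ 0.23 and the measured force (4.5 N) agrees. I'm pushing on to ≈ 0.36.

>>> {"method": "jog_arm", "body": {"linear": [[0,0.0018,0],[0,0.0018,0],[0,0.0018,0],[0,0.0018,0],[0,0.0018,0],[0,0.0018,0],[0,0.0018,0],[0,0.0018,0],[0,0,0],[0,0,0],[0,0,0]], "twist": [0,0,0,0,0,0,0,0,0,0,0], "fingers": [1,1,1,1,1,1,1,1,1,1,1]}}

```text
clock: 49.0
ee_pos: [0.4617, 0.0394, 0.0501]
tool_rot: [-179.7, -0.2, 85.2]
force: [-7.3, 7.6, 0.4]
gripper_width: -0.001
finger_force: 3.8
```

```bash
python3 go.py .4625 .0355 .0505 85; python3 - <<'E'
from h import *
p=shot("side");save(p,"side5.png",(205,275,190,290),8)
P=lambda th,r,z:[.451+r*np.sin(th-np.radians(4.9)),.170-r*np.cos(th-np.radians(4.9)),z]
print((proj(p,[P(t,.13,.072) for t in(0,.26,.31,.36,.41)])-[205,190])*8)
E
```

```text
t 49.0 pos [0.4617 0.0394 0.0501] rot [-179.75   -0.24   85.21] F [-7.3  7.6  0.4] w -0.001 q [-28.  22.  26. 115. -13.  47.   1.]
twist 0.21 shift [-0.0038  0.0012 -0.0004]
[[207.74368445 284.82155776]
 [173.93100838 368.25909973]
 [166.11351931 382.34422357]
 [157.93498649 395.70390022]
 [149.42354821 408.30589701]]
```

View pics/side5.png

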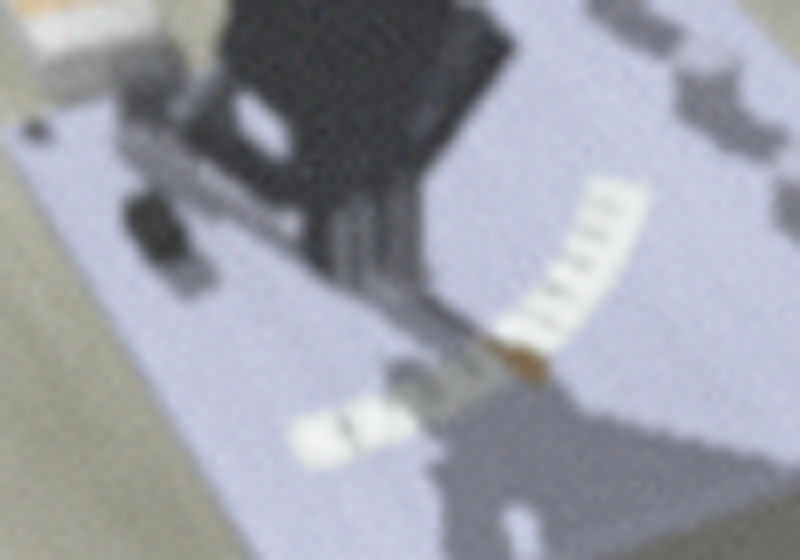

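The side crop shows the pointer line running from (420,300) to (490,345), with the brass tip at about (505,352), so it is almost aligned. I'm checking by projection and nudging on slightly, then holding.

>>> {"method": "jog_arm", "body": {"linear": [[0.001,0.001,0],[0.001,0.001,0],[0,0.0005,0],[0,0,0],[0,0,0]], "twist": [0,0,0,0,0], "fingers": [1,1,1,1,1]}}

```text
clock: 49.47
ee_pos: [0.4644, 0.0401, 0.05]
tool_rot: [-179.8, -0.2, 85.2]
force: [-7.2, 4.5, 1.2]
gripper_width: -0.004
finger_force: 3.7
```

```bash
python3 go.py .4625 .0355 .0505 85; python3 - <<'E'
from h import *
p=shot("side");save(p,"side6.png",(230,265,225,275),14)
# side-camera frame bias ~(-.003,-.004)
P=lambda th,r,z:[.448+r*np.sin(th-np.radians(4.9)),.166-r*np.cos(th-np.radians(4.9)),z]
for t in(.30,.33,.36,.39): print(t,np.round((proj(p,[P(t,.14,.022),P(t,.165,.022),P(t,.165,.0125)])-[230,225])*14).tolist())
E
```

```text
t 49.4667 pos [0.4644 0.0401 0.05  ] rot [-1.7976e+02 -1.6000e-01  8.5160e+01] F [-7.2  4.5  1.2] w -0.004 q [-28.  22.  26. 114. -13.  47.   1.]
twist 0.16 shift [-0.0047 -0.0015 -0.0005]
0.3 [[176.0, 208.0], [235.0, 292.0], [271.0, 292.0]]
0.33 [[166.0, 223.0], [224.0, 310.0], [260.0, 310.0]]
0.36 [[157.0, 237.0], [212.0, 327.0], [248.0, 327.0]]
0.39 [[147.0, 252.0], [200.0, 344.0], [236.0, 343.0]]
```

View pics/side6.png

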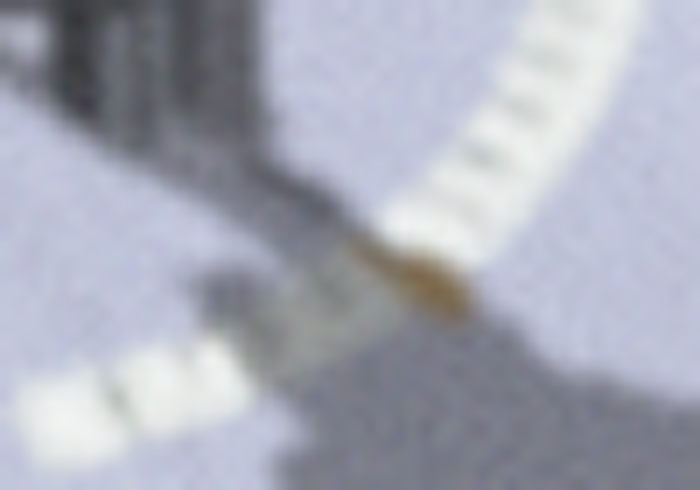

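The pointer's dark line (270,170)→(360,235) runs straight into the brass tongue (370,250→450,300), so they are aligned. I'm holding, then easing back.

>>> {"method": "jog_arm", "body": {"linear": [[0,0,0],[0,0,0],[0,0,0],[0,0,0],[0,0,0],[0,0,0],[0,0,0],[0,0,0],[0,0,0],[0,0,0],[0,0,0],[0,0,0],[0,0,0],[0,0,0],[0,0,0],[0,0,0],[0,0,0],[0,0,0],[0,0,0],[0,0,0]], "twist": [0,0,0,0,0,0,0,0,0,0,0,0,0,0,0,0,0,0,0,0], "fingers": [1,1,1,1,1,1,1,1,1,1,1,1,1,1,1,1,1,1,1,1]}}

```text
clock: 51.18
ee_pos: [0.4643, 0.0401, 0.05]
tool_rot: [-179.8, -0.2, 85.2]
force: [-7.0, 5.1, 1.8]
gripper_width: -0.001
finger_force: 3.7
```

>>> {"method": "jog_arm", "body": {"linear": [[0,0,0],[0,0,0],[0,0,0],[0,0,0],[0,0,0],[0,0,0],[0,0,0],[0,0,0],[0,0,0],[0,0,0],[0,0,0],[0,0,0],[0,0,0],[0,0,0],[0,0,0],[0,0,0],[0,0,0],[0,0,0]], "twist": [0,0,0,0,0,0,0,0,0,0,0,0,0,0,0,0,0,0], "fingers": [1,1,1,1,1,1,1,1,1,1,1,1,1,1,1,1,1,1]}}

```text
clock: 52.68
ee_pos: [0.4644, 0.0401, 0.0501]
tool_rot: [-179.8, -0.2, 85.2]
force: [-7.1, 4.7, 2.2]
gripper_width: -0.004
finger_force: 3.7
```

>>> {"method": "jog_arm", "body": {"linear": [[0,-0.002,0],[0,-0.002,0],[0,-0.002,0],[0,-0.002,0],[0,-0.002,0],[0,-0.002,0],[0,-0.002,0],[0,-0.002,0],[0,-0.002,0],[0,-0.002,0],[0,-0.002,0],[0,-0.002,0],[0,-0.002,0],[0,-0.002,0],[0,-0.002,0],[0,-0.002,0],[0,-0.002,0],[0,-0.002,0],[0,-0.002,0],[0,-0.002,0]], "twist": [0,0,0,0,0,0,0,0,0,0,0,0,0,0,0,0,0,0,0,0], "fingers": [1,1,1,1,1,1,1,1,1,1,1,1,1,1,1,1,1,1,1,1]}}

```text
clock: 54.35
ee_pos: [0.4265, 0.0409, 0.0507]
tool_rot: [180.0, -0.0, 85.0]
force: [-3.4, -1.2, 0.6]
gripper_width: -0.005
finger_force: 1.4
```

>>> {"method": "jog_arm", "body": {"linear": [[0,-0.002,0],[0,-0.002,0],[0,-0.002,0],[0,-0.002,0],[0,-0.003,0],[0,-0.003,0],[0,-0.003,0],[0,0,0],[0,0,0],[0,0,0],[0,0,0]], "twist": [0,0,0,0,0,0,0,0,0,0,0], "fingers": [1,1,1,1,1,1,1,1,1,1,1]}}

```text
clock: 55.27
ee_pos: [0.4098, 0.0423, 0.0506]
tool_rot: [180.0, -0.0, 85.0]
force: [-1.0, 0.0, 0.3]
gripper_width: 0.001
finger_force: 0.0
```

```bash
python3 go.py .4185 .0393 .0505 85; python3 - <<'E'
from h import *
p=shot("side");W=cloud(p);x,y,z=[W[...,i] for i in range(3)]
m=(x>.425)&(x<.5)&(y>.01)&(y<.07)&(z>.062)&(z<.08);print("roller",m.sum(),np.round(W[m].mean(0),4))
E
```

```text
t 55.2667 pos [0.4098 0.0423 0.0506] rot [ 1.7995e+02 -1.0000e-02  8.5020e+01] F [-1.   0.   0.3] w 0.001 q [-31.  16.  27. 122. -11.  44.  -3.]
twist 0.02 shift [-0.0022  0.0089  0.0001]
roller 34 [0.4353 0.0327 0.0694]
```

The first test is complete and the arm is back at its stop. Second test: the same 57 mm stroke, hold and controlled return.

>>> {"method": "jog_arm", "body": {"linear": [[0,0.002,0],[0,0.002,0],[0,0.002,0],[0,0.002,0],[0,0.002,0],[0,0.002,0],[0,0.002,0],[0,0.002,0],[0,0.002,0],[0,0.002,0],[0,0.002,0],[0,0.002,0],[0,0.002,0],[0,0.002,0],[0,0.002,0],[0,0.002,0],[0,0.002,0],[0,0.002,0],[0,0.002,0],[0,0.002,0]], "twist": [0,0,0,0,0,0,0,0,0,0,0,0,0,0,0,0,0,0,0,0], "fingers": [1,1,1,1,1,1,1,1,1,1,1,1,1,1,1,1,1,1,1,1]}}

```text
clock: 56.98
ee_pos: [0.4486, 0.0403, 0.0503]
tool_rot: [-179.9, -0.1, 85.1]
force: [-4.8, 3.1, 1.2]
gripper_width: -0.002
finger_force: 2.9
```

>>> {"method": "jog_arm", "body": {"linear": [[0,0.002,0],[0,0.002,0],[0,0.002,0],[0,0.002,0],[0,0.002,0],[0,0.002,0],[0,0.002,0],[0,0.0015,0],[0,0.001,0],[0,0,0],[0,0,0],[0,0,0]], "twist": [0,0,0,0,0,0,0,0,0,0,0,0], "fingers": [1,1,1,1,1,1,1,1,1,1,1,1]}}

```text
clock: 57.98
ee_pos: [0.4635, 0.0416, 0.0499]
tool_rot: [-179.7, -0.3, 85.2]
force: [-6.9, 6.0, 2.9]
gripper_width: -0.006
finger_force: 4.0
```

```bash
python3 go.py .4644 .0401 .0505 85; python3 - <<'E'
from h import *
p=shot("side");save(p,"side7.png",(230,265,225,275),14)
E
```

```text
t 57.9833 pos [0.4635 0.0416 0.0499] rot [-179.7    -0.25   85.23] F [-6.9  6.   2.9] w -0.006 q [-28.  22.  26. 114. -13.  47.   1.]
twist 0.23 shift [-0.0014  0.001  -0.0006]
```

View pics/side7.png

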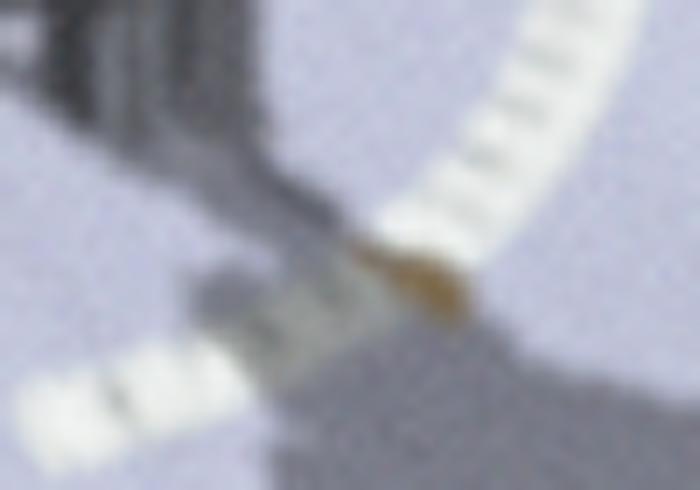

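The pointer line again ends at the brass tongue (355,240), the same as in the first test. I'm nudging 1 mm, holding, easing back and retreating.

>>> {"method": "jog_arm", "body": {"linear": [[0,0.001,0],[0,0,0],[0,0,0],[0,0,0],[0,0,0],[0,0,0],[0,0,0],[0,0,0],[0,0,0],[0,0,0],[0,0,0],[0,0,0],[0,0,0],[0,0,0],[0,0,0],[0,0,0],[0,0,0],[0,0,0],[0,0,0],[0,0,0]], "twist": [0,0,0,0,0,0,0,0,0,0,0,0,0,0,0,0,0,0,0,0], "fingers": [1,1,1,1,1,1,1,1,1,1,1,1,1,1,1,1,1,1,1,1]}}

```text
clock: 59.7
ee_pos: [0.4643, 0.0416, 0.0499]
tool_rot: [-179.7, -0.3, 85.2]
force: [-8.5, 6.5, 1.7]
gripper_width: 0.001
finger_force: 4.1
```

>>> {"method": "jog_arm", "body": {"linear": [[0,0,0],[0,0,0],[0,0,0],[0,0,0],[0,0,0],[0,0,0],[0,0,0],[0,0,0],[0,0,0],[0,0,0],[0,0,0],[0,0,0],[0,0,0],[0,0,0],[0,0,0],[0,0,0],[0,0,0],[0,0,0]], "twist": [0,0,0,0,0,0,0,0,0,0,0,0,0,0,0,0,0,0], "fingers": [1,1,1,1,1,1,1,1,1,1,1,1,1,1,1,1,1,1]}}

```text
clock: 61.2
ee_pos: [0.4643, 0.0415, 0.0499]
tool_rot: [-179.7, -0.3, 85.2]
force: [-7.2, 7.9, 1.2]
gripper_width: -0.004
finger_force: 4.1
```

>>> {"method": "jog_arm", "body": {"linear": [[0,-0.002,0],[0,-0.002,0],[0,-0.002,0],[0,-0.002,0],[0,-0.002,0],[0,-0.002,0],[0,-0.002,0],[0,-0.002,0],[0,-0.002,0],[0,-0.002,0],[0,-0.002,0],[0,-0.002,0],[0,-0.002,0],[0,-0.002,0],[0,-0.002,0],[0,-0.002,0],[0,-0.002,0],[0,-0.002,0],[0,-0.002,0],[0,-0.002,0]], "twist": [0,0,0,0,0,0,0,0,0,0,0,0,0,0,0,0,0,0,0,0], "fingers": [1,1,1,1,1,1,1,1,1,1,1,1,1,1,1,1,1,1,1,1]}}

```text
clock: 62.87
ee_pos: [0.4273, 0.0406, 0.0509]
tool_rot: [179.9, -0.0, 85.0]
force: [-3.2, -1.9, -0.5]
gripper_width: 0.005
finger_force: 1.4
```

>>> {"method": "jog_arm", "body": {"linear": [[0,-0.002,0],[0,-0.002,0],[0,-0.002,0],[0,-0.002,0],[0,-0.002,0],[0,-0.003,0],[0,-0.003,0],[0,-0.005,0],[0,-0.01,0],[0,0,0],[0,0,0],[0,0,-0.02],[0,0,-0.03],[0,0,-0.03],[0,0,-0.03],[0,0,-0.03],[0,0,0],[0,0,0],[0,0,0]], "twist": [0,0,0,0,0,0,0,0,0,0,0,0,0,0,0,0,0,0,0], "fingers": [1,1,1,1,1,1,1,1,1,1,1,1,1,1,1,1,1,1,1]}}

```text
clock: 64.45
ee_pos: [0.3956, 0.0434, 0.1901]
tool_rot: [-180.0, -0.0, 85.0]
force: [0.8, -0.0, 0.0]
gripper_width: 0.001
finger_force: 0.0
```

```bash
python3 go.py .39 .04 .19 85; python3 stack.py; python3 cart.py; python3 - <<'E'
from h import *
p=shot("side");save(p,"side8.png",(150,350,180,380),3);W=cloud(p);x,y,z=[W[...,i] for i in range(3)]
m=(x>.41)&(x<.5)&(y>.01)&(y<.07)&(z>.062)&(z<.08);print("roller",m.sum(),np.round(W[m].mean(0),4))
E
```

```text
t 64.45 pos [0.3956 0.0434 0.1901] rot [-1.7998e+02 -1.0000e-02  8.5020e+01] F [ 0.8 -0.   0. ] w 0.001 q [-36.   2.  29. 114.  -1.  64. -12.]
twist 0.02 shift [-0.0039 -0.0053  0.0001]
175 [ 0.5151983  -0.27909113  0.14497751] ((0.5145236253738403, -0.28107964992523193), 0.023107577115297318)
top [0.463  0.2648] [0.075 0.051] 82.9 0.024134178089941886 343
side [0.4596 0.2593] [0.079 0.051] 81.6 0.022346608334663915 206
roller 48 [0.436  0.0355 0.0693]
```

View pics/side8.png

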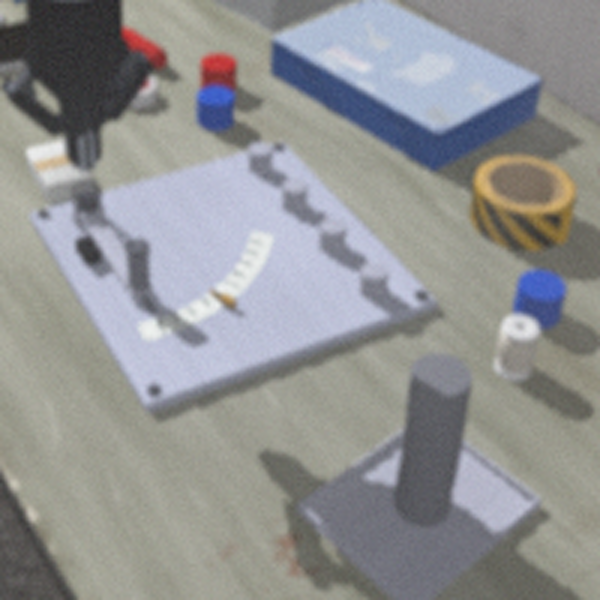

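The final view shows the column of four straight in the tray at (435,440) and the arm back at its stop. The carton is flat off the plate, the spool is in place at (517,345), and the gripper is clear. I'm handing in.

```bash
python3 -c "
from bench import robot
print(robot.close_job())"
```

```text
the job is handed in; nothing more can be done
None
```

The job is handed in, and the hand-in call returned no verdict: by my measurements the carton is flat off the plate, all four caps are in one straight column in the tray, and both two-second spring tests were held at the marker (about 0.36 rad) and eased back to the stop.

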